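# Slide the bone tray into the drying cabinet and shut it

### The job

The perforated steel tray with the fossil bones has been left askew on the let-down door of the clear drying cabinet. Slide it along the door and gently all the way in on its runners, until its near edge has dropped down behind the two little stop ramps in the mouth, then swing the door up shut. All three bones must stay in the tray, the tray must not be tipped, and the rest of the bench is to be left as it is.

Things in the scene. Friction and masses are not known exactly. Their poses are not given: they have to be found in the camera images.
- cabinet: Clear-walled rigid drying cabinet on a white base, fixed; 207 deep, 274 wide, 256 high. Origin at bench level under the middle of its mouth; x points into the cabinet (away from the robot), y left, z up. The mouth plane is x = 0, open from z 73 up to a lintel at z 248; walls at y +-131.
- mouth (a point): Middle of the mouth's lower edge: cabinet x 0, z 73, same axes; also the door's hinge line (along y). The tray slides on two steel runners, top at this height, y +-100 to +-131, from x 4, between side guides 17 high whose faces are at y +-120, flared out to about +-127 over the first 32 mm.
- stop_ramps (a point): Midway between the crests (cabinet x 11, z 76.5) of two stop ramps, one on each runner (y +-98 to +-120): they rise gently from x 2 and are steep on the far side. A pushed tray rides over them (up to some 15 N) and drops 3.5 mm behind them once its near edge is past, with 4 mm of play before a rigid back stop at x 156.
- tray: Loose tray of perforated steel, 140 (its x) x 233 (y) x 28 high, walls 2.5 thick, bottom edges rounded; about 0.45 kg with the bones (varies). Origin at the middle of its underside; x points to the cabinet, z up; far wall at x +70, near wall at -70. It starts lying askew on the open door, underside at cabinet z 73, outside the mouth. Home, its origin is at cabinet x 82 to 86.
- tray_front (a point): Middle of the tray's near wall, on the outside face, 3 mm above its underside (tray x -70, z 3). Home: cabinet x 12 to 16, z 76.
- door (a joint): Angle of the clear drop door about its hinge at the mouth's lower edge: 0 = let down level (start), 1.57 = upright, shut. A balance spring carries most of its weight: lifting takes about 1 N at the free edge; let go part way it falls open, but it pulls itself shut over about the last 0.15 rad.
- door_edge (a point): Middle of the door's free edge on its inner (upper, when let down) face, 175 mm from the hinge; x points to the hinge, z out of the inner face. Door 270 wide, 8 thick; the last 12 mm at the edge are 14 thick (underside at cabinet z 59 when let down). A bar handle, 8 mm rod 90 long, stands out 30 mm from the outer (under) face, 130 mm from the hinge.
- bone_long: fossil long bone, 94 x 40 x 22 mm, lying loose in the tray; origin at the middle of its underside
- bone_vertebra: fossil vertebra, about 60 x 52 x 24 mm, lying loose in the tray; origin under the middle of its drum
- bone_flat: flat fossil fragment, about 70 x 40 x 20 mm, lying loose in the tray; origin about the middle of its underside
- jar_a: small clear screw-top jar with a white lid, 72 dia x 88 high, standing on the bench to the left of the cabinet door; to be left alone; origin at its underside
- jar_b: another such jar, to the right of the cabinet; to be left alone; origin at its underside
- brush: flat brush with a wooden handle lying on the bench; to be left alone; origin at its underside
- chisel: wood-handled chisel, about 205 long, lying on the bench; to be left alone; origin at its underside
- hammer: small hammer lying on the bench; to be left alone; origin at its underside
- caliper: steel sliding caliper, 200 long, lying on the bench; to be left alone; origin at its underside
- spray: white plastic bottle, 56 dia x 150 high; to be left alone; origin at its underside
Mind the look-alikes: they are no part of the job. Leave any blue or turquoise look-alike of the bone_long alone.

How it is judged:
By the outcome, as a careful person would: the job done as asked, in the order asked, and still so for the second after the job is handed in, with the robot touching nothing.
It also fails if it takes over 72 s, if anything falls off the work surface, if the arm or the gripper's body presses on something with over 40 N, if the wrist force passes 120 N, or if a joint passes its speed limit or range.

### The arm

A 6-joint arm with a two-finger parallel gripper is mounted at the origin on the work surface. World frame = base frame: x ahead of the robot, y to its left, z up, the work surface at z = 0. Lengths are in m, angles in rad, forces in N, time in s.
With the tool pointing down it reaches from about 0.2 to 0.875 m from the base axis. Payload 3.4 kg.
Tool frame: the origin (TCP) lies at the very end of the fingers, on their centre line; the grasp point (between the pads) lies 19 mm behind it; z points along the fingers, y is the line along which they close (so a half turn about z gives the same grasp; the last joint's range is limited). The gripper opens to 94 mm and grips with 3 to 60 N. Pads are 16 mm wide; open, the fingers measure 119 mm over their backs; the gripper's body (75 mm by 177 mm) begins 78 mm behind the grasp point.
Start: joints at [-0.121, 0.276, 1.505, -0, 1.361, -0.121], TCP at [0.575, -0, 0.167] pointing down, gripper open.
Joint ranges: [-2.89, 2.89], [-0.75, 2.08], [0.22, 2.7], [-1.18, 4.32], [0.11, 2.71], [-2.7, 2.7]. Speed limits (rad/s): [2.57, 2.57, 3.14, 3.14, 3.14, 3.14].

### API

Orientations are given as a 3x3 rotation matrix whose columns are the frame's x, y, z axes.
In Python, from workcell import sense, grab_frame, get_calibration, sign_off, boxes_of, cut_out gives the robot as it stands.
- The arm moves only by the tool drive_tool, never from a script. Its argument "commands" is a list of rows, each a list of 7 numbers: the shift along the tool's x, y, z in mm, then the turn, a rotation vector about the tool's x, y, z in degrees, then the closure, from -1 (fully open) to 1 (shut). A call has 1 to 5 rows; each row is the pose to reach, as a shift and turn from the pose commanded when the call began, along the tool's axes at that moment; what a row does not reach only later rows make up. A row lasts 1/8 s, in which the tool goes at most 62.5 mm and 10.7 degrees, less where a joint would pass 70% of its speed; a pose out of reach is approached as far as the arm can. A call with a gripper value outside its range is refused whole. The fingers move at their own pace and stop on an object; the grip force is fixed at half the most. Time passes only in rows, so rows that repeat a pose let the fingers close. It gives the time, the measured TCP pose, the force, the opening and the grip force at its end, in the units of the state.
- sense(): the state, without advancing time (a new reading comes with each control period).
- grab_frame(name): name is "scene" or "side" or "wrist"; returns the picture (400x640x3 uint8, red, green, blue); there is no depth.
- get_calibration(name): a dict with "K" (3x3 intrinsics, pixels), "rvec" (rotation vector, rad) and "tvec" (3), from world to camera coordinates, as OpenCV has them; the wrist camera has in their place "tool_from_camera" (4x4, takes a point from camera to tool coordinates, whose origin is the TCP and whose axes are the flange's). Camera axes: x right, y down, z forward; pixel columns grow to the right and rows downward; lengths in m; the calibration is good to about 2 mm. The wrist camera is an equidistant fisheye: a pixel r from the principal point sees the ray r / f radians off the axis. A picture is of the moment at which its call begins: read the wrist's pose just before it. get_calibration takes no time and is no camera call.
- sign_off(): hands the job in; it is judged then, once.
Trained networks look in the newest picture that a camera, given by its name, has taken for a name from the list of things; names that differ only in an ending like _2 or _b are one class to them, and where a whole thing is asked for, a point or a joint stands for the part that bears it (a point fixed in the world has none). Each returns a list of dicts, best first, with "p" (0 to 1); they miss things now and then, are a little off and sometimes report something else, mostly with a low value. They report only what shows in the picture. A call takes as long as a camera call. They do not tell look-alikes from the thing itself.
- boxes_of(camera, name): "box" ([left, top, width, height] in pixels, round what is visible of it).
- cut_out(camera, name): "pixels" (400x640 bool, what is visible of it) and "box" ([left, top, width, height] in pixels, round what is visible of it).
The state is a dict: "time_s": time; "joints": joint angles; "qd": joint speeds; "joint_efforts": joint torques, N m; "eef_pos": TCP position; "tool_rot": TCP orientation; "contact_force": force on the tool from outside, world axes, zero at the start; "wrist_torque": the same for the moment, N m; "opening": finger opening in m; "grasp_force": force on a finger pad.
Only numpy, scipy, OpenCV 4.12 (cv2) and the standard library are available. Lean on these libraries where they do the work, as an engineer would, in place of code of your own. Each camera call takes 0.05 s, during which the arm holds its last target. There are 200 camera calls.

## Working session

There is one attempt and no reset: what is moved stays moved. The work goes in short steps, Python scripts to look and compute and a tool call to move; the robot and the scene stay as the last step left them, time stands still between calls to the robot, and variables do not carry over. Pictures are saved under pics/ and viewed, at most 10 in all, crops included, and the job is handed in when it is done.

Besides the shell and the picture viewer there is one more tool, called after "Request:" as name(argument=value, ...) on one line, values as JSON. drive_tool: Moves the arm, as the interface text tells. Its arguments: {"type":"object","properties":{"commands":{"type":"array","items":{"type":"array","items":{"type":"number"}}}},"required":["commands"]}

```bash
mkdir -p pics; cat > h.py <<'E'
import numpy as np, cv2
from workcell import *
def cam(n):
    c=get_calibration(n); R=cv2.Rodrigues(np.array(c["rvec"],float))[0]; return np.array(c["K"],float),R,np.array(c["tvec"],float).ravel()
def proj(n,P):
    K,R,t=cam(n); q=(np.atleast_2d(P)@R.T+t)@K.T; return q[:,:2]/q[:,2:]
def atz(n,uv,z):
    K,R,t=cam(n); C=-R.T@t; uv=np.atleast_2d(uv); d=np.c_[uv,np.ones(len(uv))]@np.linalg.inv(K).T@R
    return C+d*((z-C[2])/d[:,2])[:,None]
def save(n,f):
    im=grab_frame(n); cv2.imwrite(f,np.ascontiguousarray(im[:,:,::-1])); return im
E
python3 - <<'E'
from h import *
a=save("scene","pics/a.png"); b=save("side","pics/b.png")
for n in("scene","side"):
    K,R,t=cam(n); print(n,-R.T@t,R[2],K[0,0])
    for o in("cabinet","tray","door","jar_a","jar_b","spray","bone_long"):
        print(o,[(np.round(x["box"]),round(x["p"],2)) for x in boxes_of(n,o)[:3]])
E
```

```text
scene [0.56765732 0.42394163 0.98547536] [ 0.02089247 -0.3924462  -0.91953765] 413.30697735335826
cabinet [(array([160., 113., 202., 158.]), 0.81), (array([291., 159.,  69.,  94.]), 0.4)]
tray [(array([292., 160.,  67.,  94.]), 0.93), (array([294.,  93.,  95.,  32.]), 0.4)]
door [(array([283., 161.,  79., 112.]), 0.55), (array([162., 113., 198., 159.]), 0.36), (array([306., 144.,  77.,  14.]), 0.32)]
jar_a [(array([297., 295.,  31.,  40.]), 0.77), (array([292., 123.,  20.,  36.]), 0.61)]
jar_b [(array([297., 295.,  31.,  40.]), 0.77), (array([292., 123.,  20.,  36.]), 0.61)]
spray [(array([270., 278.,  24.,  29.]), 0.68)]
bone_long [(array([384., 181.,  33.,  28.]), 0.84), (array([300., 187.,  18.,  35.]), 0.7), (array([212., 290.,  36.,  38.]), 0.61)]
side [ 0.41289019 -0.86849112  0.73074939] [ 0.15475967  0.80789099 -0.56864893] 385.69193282964335
cabinet [(array([286., 118., 152., 121.]), 0.89)]
tray [(array([285., 173.,  64.,  50.]), 0.69)]
door [(array([284., 172.,  69.,  62.]), 0.87)]
jar_a [(array([343., 232.,  28.,  36.]), 0.76), (array([300., 154.,  18.,  18.]), 0.56), (array([284., 118., 153., 118.]), 0.55)]
jar_b [(array([343., 232.,  28.,  36.]), 0.76), (array([300., 154.,  18.,  18.]), 0.56), (array([284., 118., 153., 118.]), 0.55)]
spray [(array([322., 145.,  13.,  31.]), 0.78), (array([316., 189.,  16.,  18.]), 0.73), (array([285., 170.,  62.,  55.]), 0.67)]
bone_long [(array([317., 189.,  20.,  22.]), 0.59), (array([238., 225.,  28.,  24.]), 0.57), (array([244., 195.,  28.,  17.]), 0.54)]
```

View pics/a.png

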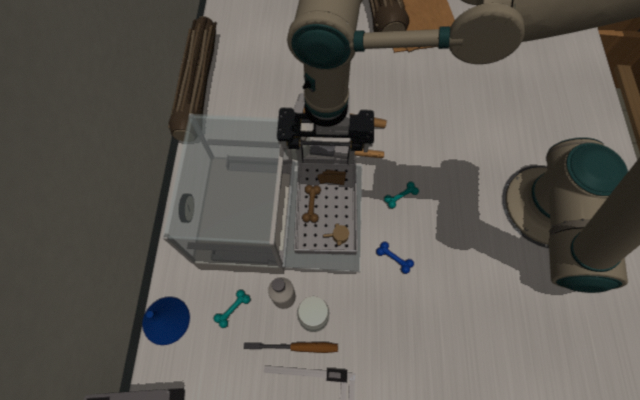

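View pics/b.png

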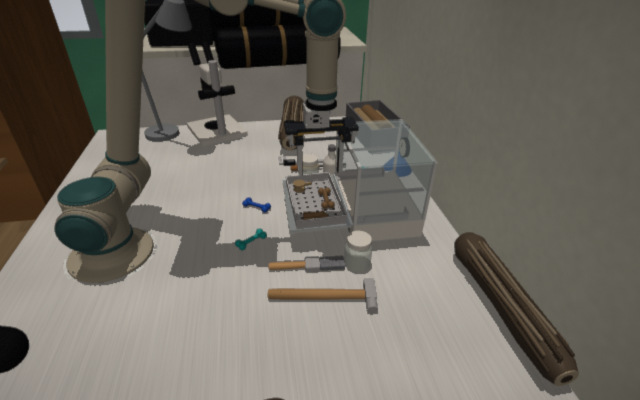

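Scene: cabinet at (160–285, 113–270), its open door with the tray at right (290–360, 160–270), and the brown bones in the tray. The blue and turquoise bones on the bench at (403,194), (395,257) and (232,308) are decoys. The arm hides the door's right end, so I'll raise it for a better view.

Request:
drive_tool(commands=[[-60, 0, -60, 0, 0, 0, -1], [-120, 0, -120, 0, 0, 0, -1], [-170, 0, -150, 0, 0, 0, -1], [-200, 0, -180, 0, 0, 0, -1], [-200, 0, -180, 0, 0, 0, 1]])

```text
time_s: 1.42
eef_pos: [0.5757, -0.2034, 0.3495]
tool_rot: [[0.003, 1.0, 0.004], [1.0, -0.003, -0.003], [-0.003, 0.004, -1.0]]
contact_force: [0.5, -0.3, 0.1]
opening: 0.0871
grasp_force: 0.0
```

```bash
python3 - <<'E'
from h import *
s=sense(); print(s["eef_pos"],np.round(s["tool_rot"],3).tolist())
w=save("wrist","pics/w.png"); c=get_calibration("wrist"); print({k:np.round(v,4).tolist() for k,v in c.items()})
a=grab_frame("scene"); cv2.imwrite("pics/a2.png",cv2.resize(a[100:290,150:400,::-1],None,fx=3.1,fy=3.1,interpolation=cv2.INTER_CUBIC))
E
```

```text
[ 0.57566947 -0.20340089  0.34947846] [[0.003, 1.0, 0.004], [1.0, -0.003, -0.003], [-0.003, 0.004, -1.0]]
{'K': [[309.7069, 0.0, 321.9694], [0.0, 309.7069, 198.2613], [0.0, 0.0, 1.0]], 'tool_from_camera': [[0.0007, -0.9741, -0.226, 0.0659], [1.0, 0.0008, -0.0001, 0.0001], [0.0002, -0.226, 0.9741, -0.218], [0.0, 0.0, 0.0, 1.0]]}
```

View pics/a2.png

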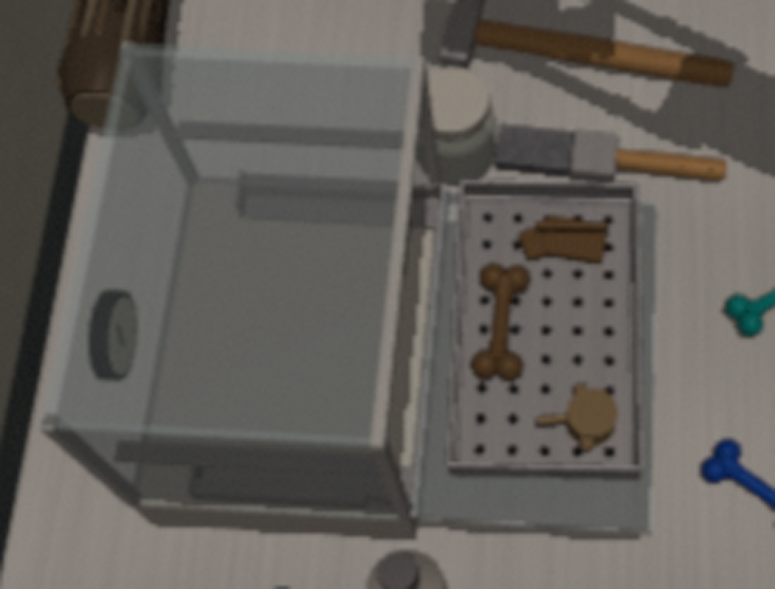

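View pics/w.png

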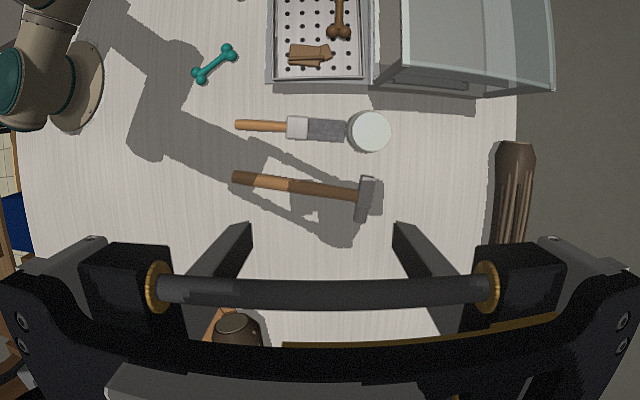

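```bash
python3 - <<'E'
from h import *
from scipy.optimize import least_squares
f=lambda p:np.array([150,100])+np.array(p)/3.1
def T(p,P): 
    c,s=np.cos(p[2]),np.sin(p[2]); P=np.array(P,float); return np.c_[p[0]+c*P[:,0]-s*P[:,1],p[1]+s*P[:,0]+c*P[:,1],P[:,2]]
def fit(uv,P,x0):
    r=least_squares(lambda x:(proj("scene",T(x,P))-uv).ravel(),x0); print(np.round(r.x,4),"res",np.round(r.fun.reshape(-1,2),1).tolist()); return r.x
print(np.round(atz("scene",f([[45,428],[375,443],[412,65],[125,45]]),.256),3).tolist())
uv=f([[45,428],[375,443],[125,45],[648,533],[655,205]])
P=[[.207,.137,.256],[0,.137,.256],[.207,-.137,.256],[-.175,.135,.073],[-.175,-.135,.073]]
c=fit(uv,P,[.6,.1,0])
t=fit(f([[463,187],[635,185],[640,470],[450,468]]),[[.07,-.1165,.101],[-.07,-.1165,.101],[-.07,.1165,.101],[.07,.1165,.101]],[.55,.1,0])
d=t[:2]-c[:2]; a=c[2]; print("tray in cab",np.cos(a)*d[0]+np.sin(a)*d[1],-np.sin(a)*d[0]+np.cos(a)*d[1],np.degrees(t[2]-a),np.degrees(a))
a=cv2.imread("pics/a2.png")
for X,Q,col in((c,P,(0,0,255)),(t,[[.07,-.1165,.101],[-.07,-.1165,.101],[-.07,.1165,.101],[.07,.1165,.101]],(0,255,0))):
    for q in (proj("scene",T(X,Q))-[150,100])*3.1: cv2.circle(a,tuple(int(v) for v in q),3,col,-1)
for q in (proj("scene",T(c,[[0,y,.073] for y in(-.131,0,.131)]))-[150,100])*3.1: cv2.circle(a,tuple(int(v) for v in q),3,(255,0,0),-1)
cv2.imwrite("pics/a3.png",a)
E
```

```text
[[0.865, 0.202, 0.256], [0.667, 0.204, 0.256], [0.664, -0.061, 0.256], [0.86, -0.071, 0.256]]
[ 0.6596  0.0693 -0.0272] res [[-2.8, -0.6], [2.0, 1.4], [-0.9, -1.0], [0.8, 0.2], [1.3, -1.2]]
[0.5677 0.0571 0.0209] res [[-1.3, -1.7], [0.9, -0.4], [1.3, 0.9], [-0.9, 0.7]]
tray in cab -0.09150730568015923 -0.014682639450908247 2.7554208754208593 -1.5567343363720774
```

View pics/a3.png

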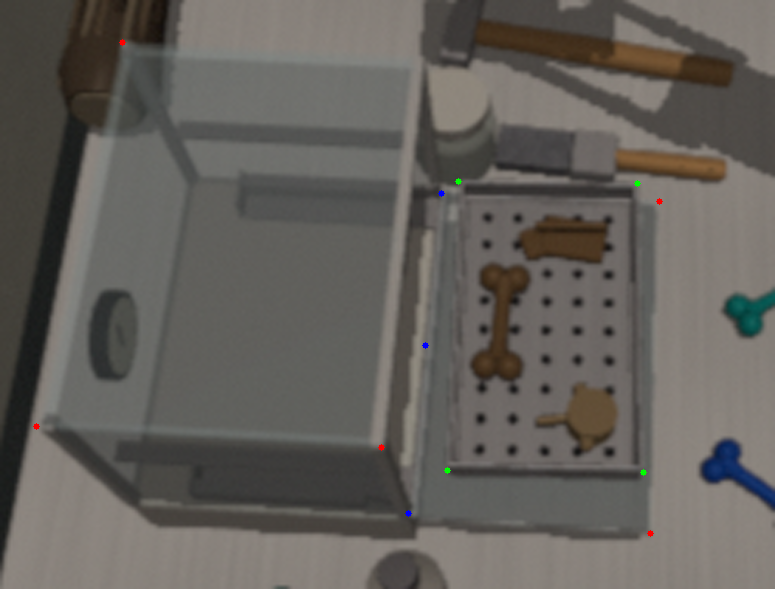

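Red, green and blue dots (fitted cabinet/door, tray, hinge) sit within about 2 px of the edges. I'll refine from closer with the wrist camera.

Request:
drive_tool(commands=[[60, 15, 30, 0, 0, 0, -1], [120, 30, 70, 0, 0, 0, 1], [120, 30, 70, 0, 0, 0, 1], [120, 30, 70, 0, 0, 0, 1]])

```text
time_s: 2.02
eef_pos: [0.6044, -0.0786, 0.2758]
tool_rot: [[-0.003, 1.0, -0.002], [1.0, 0.003, 0.0], [0.0, -0.002, -1.0]]
contact_force: [0.3, 0.1, 0.0]
opening: 0.0626
grasp_force: 0.0
```

```bash
python3 - <<'E'
from h import *
import json
s=sense(); print(s["eef_pos"],s["opening"])
w=grab_frame("wrist"); np.savez("w2.npz",p=s["eef_pos"],R=s["tool_rot"],w=w)
cv2.imwrite("pics/w2.png",cv2.resize(w[0:270,180:560,::-1],None,fx=2.1,fy=2.1,interpolation=cv2.INTER_CUBIC))
E
```

```text
[ 0.60439846 -0.0786122   0.27576463] 0.0626369265000468
```

View pics/w2.png

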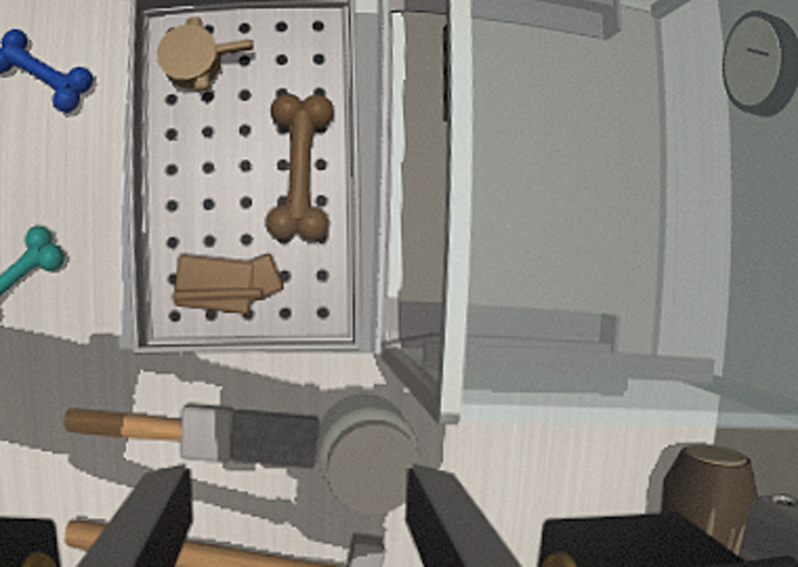

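```bash
cat >> h.py <<'E'
def wat(p,R,uv,z):
    c=get_calibration("wrist"); K=c["K"]; M=np.array(c["tool_from_camera"]); f=K[0][0]
    d=np.atleast_2d(uv)-[K[0][2],K[1][2]]; r=np.hypot(*d.T); th=r/f
    ray=np.c_[d*(np.sin(th)/r)[:,None],np.cos(th)]@M[:3,:3].T@np.array(R).T
    C=np.array(p)+np.array(R)@M[:3,3]; return C+ray*((z-C[2])/ray[:,2])[:,None]
E
python3 - <<'E'
from h import *
d=np.load("w2.npz")
g=lambda pts,z:print(z,np.round(wat(d["p"],d["R"],np.array(pts)/2.1+[180,0],z),4)[:,:2].tolist())
g([[137,350],[357,348],[355,3],[134,5]],.101)
g([[123,350],[132,40],[378,353],[380,180],[383,10]],.073)
g([[443,418],[447,160],[450,20],[470,20]],.256)
E
```

```text
0.101 [[0.504, -0.0619], [0.6398, -0.061], [0.6383, 0.1577], [0.5001, 0.1611]]
0.073 [[0.4871, -0.0653], [0.4925, 0.1467], [0.6562, -0.0675], [0.6561, 0.0456], [0.6592, 0.1654]]
0.256 [[0.6597, -0.0683], [0.6588, 0.029], [0.6611, 0.0857], [0.669, 0.0866]]
```

Wrist and scene views agree: mouth centre about (0.6575, 0.069) with yaw about −0.9°. The tray centre is about (0.571, 0.055), roughly 14 mm too far right and turned about +2° relative to the cabinet. I'll grip the free middle of the near wall from above, square the tray up and slide it part-way. After that I'll push it with tilted fingers.

Request:
drive_tool(commands=[[50, -38, 20, 0, 0, 0, 0], [100, -76, 40, 0, 0, 0, 0], [134, -101, 70, 0, 0, 0, 0], [134, -101, 115, 0, 0, 0, 0], [134, -101, 140, 0, 0, 0, 0]])

```text
time_s: 2.7
eef_pos: [0.5037, 0.053, 0.1364]
tool_rot: [[0.0, 1.0, 0.001], [1.0, -0.0, -0.001], [-0.001, 0.001, -1.0]]
contact_force: [0.7, 0.4, 0.6]
opening: 0.0468
grasp_force: 0.0
```

```bash
python3 - <<'E'
from h import *
s=sense(); print(s["eef_pos"],s["opening"])
w=grab_frame("wrist")
cv2.imwrite("pics/w3.png",w[:,:,::-1])
E
```

```text
[0.50365002 0.05302915 0.13640662] 0.04682316207423149
```

View pics/w3.png

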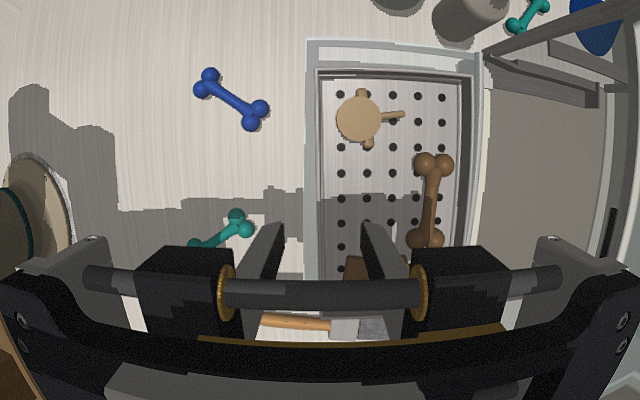

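The open fingers straddle the near wall (col ~317). The inner finger (col ~375) comes down between the vertebra (360,118) and the flat bone, clear of both.

Request:
drive_tool(commands=[[1, -1, 30, 0, 0, 0, 0], [1, -1, 54, 0, 0, 0, 0], [1, -1, 54, 0, 0, 0, 1], [1, -1, 54, 0, 0, 0, 1], [1, -1, 54, 0, 0, 0, 1]])

```text
time_s: 3.38
eef_pos: [0.5044, 0.0546, 0.0843]
tool_rot: [[0.0, 1.0, 0.003], [1.0, -0.0, -0.0], [-0.0, 0.003, -1.0]]
contact_force: [0.9, -0.2, 0.1]
opening: 0.0205
grasp_force: 0.0
```

Request:
drive_tool(commands=[[0, 0, 0, 0, 0, 0, 1], [0, 0, 0, 0, 0, 0, 1]])

```text
time_s: 3.62
eef_pos: [0.5033, 0.055, 0.0832]
tool_rot: [[-0.0, 1.0, 0.001], [1.0, 0.0, -0.0], [-0.0, 0.001, -1.0]]
contact_force: [-1.5, 0.3, -0.5]
opening: 0.0015
grasp_force: 0.0
```

Request:
drive_tool(commands=[[0, 0, 0, 0, 0, 0, 1], [0, 0, 0, 0, 0, 0, 1]])

```text
time_s: 3.88
eef_pos: [0.503, 0.055, 0.0828]
tool_rot: [[-0.0, 1.0, 0.0], [1.0, 0.0, -0.0], [-0.0, 0.0, -1.0]]
contact_force: [0.5, 0.4, 0.3]
opening: 0.0006
grasp_force: 0.0
```

```bash
python3 - <<'E'
from h import *
s=sense(); print(s["eef_pos"],s["opening"],s["grasp_force"])
a=grab_frame("scene"); cv2.imwrite("pics/a4.png",cv2.resize(a[140:290,260:400,::-1],None,fx=4,fy=4,interpolation=cv2.INTER_CUBIC))
E
```

```text
[0.50299881 0.05501934 0.08278318] 0.0006355851943805035 0.0
```

View pics/a4.png

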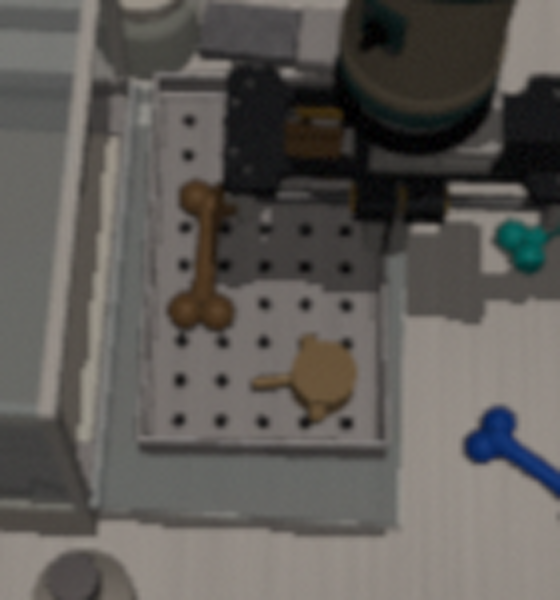

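```bash
cat >> h.py <<'E'
def trk():
    a=grab_frame("scene"); r={}
    for o in("tray","bone_long","bone_vertebra"):
        b=[x for x in cut_out("scene",o) if 285<x["box"][0]+x["box"][2]/2<370 and 150<x["box"][1]+x["box"][3]/2<270]
        if b:
            v,u=np.nonzero(b[0]["pixels"]); r[o]=(np.round([u.mean(),v.mean()],1).tolist(),np.round(b[0]["box"]).tolist(),round(b[0]["p"],2))
    return r
E
python3 -c "
from h import *
print(trk());print(proj('scene',[[.503,.055,.0828],[.503,.055,.101]]))"
```

```text
{'tray': ([322.4, 215.0], [292.0, 159.0, 66.0, 93.0], 0.66), 'bone_long': ([313.5, 239.2], [281.0, 159.0, 77.0, 116.0], 0.17), 'bone_vertebra': ([338.5, 233.6], [321.0, 222.0, 28.0, 24.0], 0.56)}
[[353.84447059 206.32408621]
 [354.42071544 203.36638314]]
```

Request:
drive_tool(commands=[[3, 0, 0, 0, 0, 0, 1], [6, 0, 0, 0, 0, 0, 1], [6, 0, 0, 0, 0, 0, 1]])

```text
time_s: 4.5
eef_pos: [0.503, 0.0613, 0.0828]
tool_rot: [[-0.0, 1.0, 0.0], [1.0, 0.0, 0.0], [0.0, 0.0, -1.0]]
contact_force: [-0.4, -0.7, -0.0]
opening: 0.0003
grasp_force: 0.0
```

```bash
python3 -c "
from h import *
print(trk())"
```

```text
{'tray': ([321.6, 216.2], [294.0, 157.0, 64.0, 94.0], 0.72), 'bone_long': ([309.7, 204.5], [302.0, 185.0, 15.0, 39.0], 0.52), 'bone_vertebra': ([338.6, 233.5], [324.0, 222.0, 25.0, 24.0], 0.82)}
```

```bash
python3 - <<'E'
from h import *
R=[[0,1,.001],[1,0,-.001],[-.001,.001,-1]]; p=[.5037,.053,.1364]
print(np.round(wat(p,R,[[316,72],[318,150],[319,210],[474,76],[467,150]],.101),4)[:,:2].tolist())
print(np.round(wat(p,R,[[307,40],[305,150],[305,220],[480,50],[478,150]],.073),4)[:,:2].tolist())
s=sense(); print(s["eef_pos"],s["contact_force"],s["joints"])
w=grab_frame("wrist"); cv2.imwrite("pics/w4.png",w[:,:,::-1])
E
```

```text
[[0.4989, 0.1649], [0.5005, 0.1006], [0.5013, 0.0499], [0.6373, 0.1705], [0.6316, 0.1038]]
[[0.4902, 0.2008], [0.4884, 0.0986], [0.4877, 0.0323], [0.6601, 0.2043], [0.6584, 0.1027]]
[0.50304651 0.06097164 0.08279402] [ 0.57719799  0.66193442 -0.04018864] [-1.67160344e-02  2.38183542e-01  1.78075055e+00 -7.32546823e-05
  1.12256791e+00 -1.67186509e-02]
```

View pics/w4.png

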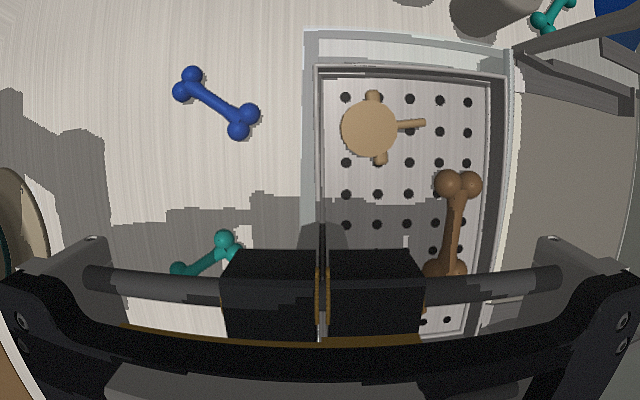

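The wall runs between the shut fingertips but isn't clamped (opening ~0), because the pads sit above it. I'll reopen, go 4 mm deeper and close again.

Request:
drive_tool(commands=[[-6, -1, 0, 0, 0, 0, 0.5], [-6, -1, 4, 0, 0, 0, 0.5], [-6, -1, 4, 0, 0, 0, 1], [-6, -1, 4, 0, 0, 0, 1], [-6, -1, 4, 0, 0, 0, 1]])

```text
time_s: 5.38
eef_pos: [0.5021, 0.055, 0.0788]
tool_rot: [[-0.0, 1.0, 0.0], [1.0, 0.0, -0.0], [-0.0, 0.0, -1.0]]
contact_force: [0.8, -0.1, -0.5]
opening: -0.0
grasp_force: 0.0
```

Request:
drive_tool(commands=[[0, 0, 0, 0, 0, 0, 1], [0, 0, 0, 0, 0, 0, 1], [0, 0, 0, 0, 0, 0, 1]])

```text
time_s: 5.75
eef_pos: [0.5021, 0.055, 0.0788]
tool_rot: [[-0.0, 1.0, 0.0], [1.0, 0.0, -0.0], [-0.0, 0.0, -1.0]]
contact_force: [0.4, -0.4, -0.3]
opening: 0.0003
grasp_force: 0.0
```

Request:
drive_tool(commands=[[0, 2, 0, 0, 0, 0, 1], [0, 4, 0, 0, 0, 0, 1], [0, 6, 0, 0, 0, 0, 1], [0, 8, 0, 0, 0, 0, 1]])

```text
time_s: 6.25
eef_pos: [0.5102, 0.055, 0.0787]
tool_rot: [[0.0, 1.0, 0.0], [1.0, -0.0, -0.0], [-0.0, 0.0, -1.0]]
contact_force: [-0.3, -0.1, -0.1]
opening: 0.0003
grasp_force: 0.0
```

```bash
python3 -c "
from h import *
print(trk()); s=sense(); print(s['eef_pos'],s['contact_force'])"
```

```text
{'tray': ([322.1, 216.7], [292.0, 160.0, 66.0, 95.0], 0.7), 'bone_long': ([309.7, 206.9], [302.0, 188.0, 16.0, 35.0], 0.72), 'bone_vertebra': ([337.8, 233.8], [324.0, 224.0, 27.0, 21.0], 0.68)}
[0.51002113 0.05498774 0.07873571] [ 0.02762988  0.22631495 -0.2415996 ]
```

Request:
drive_tool(commands=[[0, 6, 0, 0, 0, 0, 1], [0, 12, 0, 0, 0, 0, 1], [0, 14, 0, 0, 0, 0, 1]])

```text
time_s: 6.82
eef_pos: [0.5248, 0.0549, 0.0788]
tool_rot: [[-0.0, 1.0, 0.0], [1.0, 0.0, -0.0], [-0.0, 0.0, -1.0]]
contact_force: [-1.2, 0.1, 0.4]
opening: 0.0005
grasp_force: 0.0
```

```bash
python3 -c "
from h import *
print(trk()); s=sense(); print(s['eef_pos'],s['contact_force'])
a=grab_frame('scene'); w=grab_frame('wrist')
A=cv2.resize(a[150:280,270:380],(440,520),interpolation=cv2.INTER_CUBIC); B=cv2.resize(w[40:300,240:420],(360,520))
cv2.imwrite('pics/c1.png',np.hstack([A,B])[:,:,::-1])"
```

```text
{'tray': ([321.9, 220.0], [294.0, 159.0, 65.0, 95.0], 0.65), 'bone_long': ([310.6, 209.1], [301.0, 193.0, 16.0, 31.0], 0.8), 'bone_vertebra': ([338.3, 233.8], [325.0, 223.0, 23.0, 23.0], 0.76)}
[0.52390553 0.05498535 0.07868244] [-0.73591155 -0.04418099 -0.05579517]
```

View pics/c1.png

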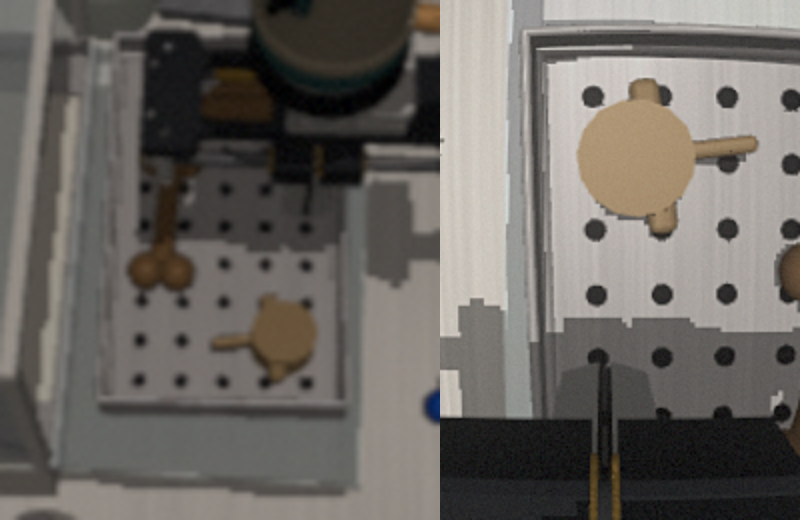

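Request:
drive_tool(commands=[[0, -8, 0, 0, 0, 0, 1], [0, -14, 0, 0, 0, 0, 1], [0, -18, 0, 0, 0, 0, 1]])

```text
time_s: 7.5
eef_pos: [0.5053, 0.055, 0.0788]
tool_rot: [[-0.0, 1.0, -0.0], [1.0, 0.0, -0.0], [-0.0, -0.0, -1.0]]
contact_force: [0.0, 0.0, 0.3]
opening: 0.0
grasp_force: 0.0
```

Request:
drive_tool(commands=[[0, -4, 0, 0, 0, 0, 1], [0, -6, 0, 0, 0, 0, 1]])

```text
time_s: 7.75
eef_pos: [0.4998, 0.055, 0.0788]
tool_rot: [[0.0, 1.0, 0.0], [1.0, -0.0, -0.0], [-0.0, 0.0, -1.0]]
contact_force: [0.4, -0.1, -0.4]
opening: 0.0006
grasp_force: 0.0
```

```bash
python3 -c "
from h import *
print(proj('scene',[[.524,.055,.0787]]))
print(trk()); s=sense(); print(s['eef_pos'],s['contact_force'])"
```

```text
[[344.83043427 206.68567938]]
{'tray': ([322.2, 214.6], [291.0, 159.0, 71.0, 93.0], 0.93), 'bone_long': ([310.3, 204.1], [301.0, 185.0, 15.0, 39.0], 0.54), 'bone_vertebra': ([339.0, 234.2], [325.0, 224.0, 24.0, 22.0], 0.63)}
[0.5002353  0.05496813 0.07883133] [-0.356239    0.04905283 -0.12039773]
```

Request:
drive_tool(commands=[[0, 12, -3, 0, 0, 0, 1], [0, 22, 0, 0, 0, 0, 1], [0, 22, 1, 0, 0, 0, 1], [0, 22, 2, 0, 0, 0, 1]])

```text
time_s: 8.45
eef_pos: [0.5218, 0.055, 0.0763]
tool_rot: [[0.0, 1.0, -0.001], [1.0, -0.0, 0.0], [0.0, -0.001, -1.0]]
contact_force: [0.3, -0.6, -0.0]
opening: 0.0003
grasp_force: 0.0
```

Request:
drive_tool(commands=[[0, 0, 1, 0, 0, 0, 1], [0, 0, 1, 0, 0, 0, 1]])

```text
time_s: 8.7
eef_pos: [0.5217, 0.055, 0.0757]
tool_rot: [[-0.0, 1.0, -0.0], [1.0, 0.0, -0.0], [-0.0, -0.0, -1.0]]
contact_force: [0.4, -0.2, -0.3]
opening: 0.0001
grasp_force: 0.0
```

Request:
drive_tool(commands=[[0, 0, 1, 0, 0, 0, 1], [0, 0, 1, 0, 0, 0, 1]])

```text
time_s: 8.95
eef_pos: [0.5219, 0.055, 0.0748]
tool_rot: [[0.0, 1.0, 0.0], [1.0, -0.0, -0.0], [-0.0, 0.0, -1.0]]
contact_force: [-0.2, -0.7, 0.2]
opening: 0.0005
grasp_force: 0.0
```

Request:
drive_tool(commands=[[0, 0, 1, 0, 0, 0, 1], [0, 0, 2, 0, 0, 0, 1], [0, 0, 2, 0, 0, 0, 1]])

```text
time_s: 9.32
eef_pos: [0.5219, 0.055, 0.0727]
tool_rot: [[-0.0, 1.0, -0.0], [1.0, 0.0, -0.0], [-0.0, -0.0, -1.0]]
contact_force: [0.3, -0.6, -0.3]
opening: -0.0
grasp_force: 0.0
```

Request:
drive_tool(commands=[[0, 0, 1, 0, 0, 0, 1], [0, 0, 2, 0, 0, 0, 1], [0, 0, 2, 0, 0, 0, 1]])

```text
time_s: 9.7
eef_pos: [0.522, 0.055, 0.0707]
tool_rot: [[-0.0, 1.0, -0.0], [1.0, 0.0, 0.0], [0.0, -0.0, -1.0]]
contact_force: [-0.9, -0.8, -0.6]
opening: 0.0003
grasp_force: 0.0
```

Request:
drive_tool(commands=[[0, 0, 1, 0, 0, 0, 1], [0, 0, 2, 0, 0, 0, 1], [0, 0, 2, 0, 0, 0, 1]])

```text
time_s: 10.07
eef_pos: [0.5219, 0.055, 0.0687]
tool_rot: [[-0.0, 1.0, -0.0], [1.0, 0.0, -0.0], [-0.0, -0.0, -1.0]]
contact_force: [0.3, -0.1, -0.1]
opening: 0.0004
grasp_force: 0.0
```

Request:
drive_tool(commands=[[0, 0, 1, 0, 0, 0, 1], [0, 0, 2, 0, 0, 0, 1], [0, 0, 3, 0, 0, 0, 1], [0, 0, 4, 0, 0, 0, 1], [0, 0, 4, 0, 0, 0, 1]])

```text
time_s: 10.7
eef_pos: [0.522, 0.055, 0.0647]
tool_rot: [[-0.0, 1.0, -0.0], [1.0, 0.0, -0.0], [-0.0, -0.0, -1.0]]
contact_force: [-0.6, 0.9, 0.3]
opening: 0.0006
grasp_force: 0.0
```

Request:
drive_tool(commands=[[0, 0, 1, 0, 0, 0, 1], [0, 0, 2, 0, 0, 0, 1], [0, 0, 3, 0, 0, 0, 1], [0, 0, 3, 0, 0, 0, 1]])

```text
time_s: 11.2
eef_pos: [0.522, 0.055, 0.0617]
tool_rot: [[0.0, 1.0, -0.0], [1.0, -0.0, 0.0], [0.0, -0.0, -1.0]]
contact_force: [-0.5, -0.2, -1.0]
opening: 0.0004
grasp_force: 0.0
```

Request:
drive_tool(commands=[[0, 0, 1, 0, 0, 0, 1], [0, 0, 1, 0, 0, 0, 1]])

```text
time_s: 11.45
eef_pos: [0.522, 0.055, 0.0607]
tool_rot: [[-0.0, 1.0, -0.0], [1.0, 0.0, 0.0], [0.0, -0.0, -1.0]]
contact_force: [1.1, -0.5, 0.3]
opening: 0.0007
grasp_force: 0.0
```

```bash
python3 -c "
from h import *
print(trk()); s=sense(); print(s['eef_pos'],s['contact_force'])"
```

```text
{'tray': ([322.1, 218.0], [294.0, 158.0, 66.0, 96.0], 0.77), 'bone_long': ([309.7, 212.4], [304.0, 190.0, 12.0, 34.0], 0.6), 'bone_vertebra': ([338.7, 233.9], [324.0, 223.0, 26.0, 25.0], 0.53)}
[0.5220657  0.05499473 0.06081801] [-0.19028432  0.05231797 -0.75363901]
```

Request:
drive_tool(commands=[[0, 0, 1, 0, 0, 0, 1], [0, 0, 2, 0, 0, 0, 1], [0, 0, 2, 0, 0, 0, 1]])

```text
time_s: 12.02
eef_pos: [0.5219, 0.055, 0.0587]
tool_rot: [[0.0, 1.0, -0.0], [1.0, -0.0, -0.0], [-0.0, -0.0, -1.0]]
contact_force: [-0.5, 0.6, -0.3]
opening: 0.0004
grasp_force: 0.0
```

Request:
drive_tool(commands=[[0, 0, 1, 0, 0, 0, 1], [0, 0, 1, 0, 0, 0, 1]])

```text
time_s: 12.28
eef_pos: [0.522, 0.055, 0.0577]
tool_rot: [[0.0, 1.0, -0.0], [1.0, -0.0, -0.0], [-0.0, -0.0, -1.0]]
contact_force: [0.8, 0.1, 0.2]
opening: 0.0009
grasp_force: 0.0
```

Request:
drive_tool(commands=[[0, 0, 1, 0, 0, 0, 1], [0, 0, 1, 0, 0, 0, 1]])

```text
time_s: 12.52
eef_pos: [0.522, 0.055, 0.0567]
tool_rot: [[0.0, 1.0, -0.0], [1.0, -0.0, 0.0], [0.0, -0.0, -1.0]]
contact_force: [-0.3, -0.5, -0.1]
opening: 0.0004
grasp_force: 0.0
```

Request:
drive_tool(commands=[[0, 0, 1, 0, 0, 0, 1], [0, 0, 1, 0, 0, 0, 1]])

```text
time_s: 12.78
eef_pos: [0.522, 0.055, 0.0557]
tool_rot: [[-0.0, 1.0, -0.0], [1.0, 0.0, 0.0], [0.0, -0.0, -1.0]]
contact_force: [0.9, -1.1, -0.0]
opening: 0.0007
grasp_force: 0.0
```

Request:
drive_tool(commands=[[0, 0, 1, 0, 0, 0, 1], [0, 0, 2, 0, 0, 0, 1]])

```text
time_s: 13.02
eef_pos: [0.522, 0.055, 0.0537]
tool_rot: [[0.0, 1.0, 0.0], [1.0, -0.0, -0.0], [-0.0, 0.0, -1.0]]
contact_force: [0.5, -0.4, 0.6]
opening: 0.0005
grasp_force: 0.0
```

Request:
drive_tool(commands=[[0, 0, 1, 0, 0, 0, 1], [0, 0, 2, 0, 0, 0, 1]])

```text
time_s: 13.28
eef_pos: [0.522, 0.055, 0.0517]
tool_rot: [[-0.0, 1.0, 0.0], [1.0, 0.0, -0.0], [-0.0, 0.0, -1.0]]
contact_force: [0.3, 0.5, 0.0]
opening: 0.0002
grasp_force: 0.0
```

Request:
drive_tool(commands=[[0, 0, 1, 0, 0, 0, 1], [0, 0, 2, 0, 0, 0, 1]])

```text
time_s: 13.52
eef_pos: [0.5221, 0.055, 0.0497]
tool_rot: [[-0.0, 1.0, 0.0], [1.0, 0.0, -0.0], [-0.0, 0.0, -1.0]]
contact_force: [0.8, -0.3, 0.1]
opening: 0.0002
grasp_force: 0.0
```

```bash
python3 - <<'E'
from h import *
s=sense(); print(s['eef_pos'],s['contact_force'])
d=np.load("w2.npz")
w=grab_frame("wrist").astype(int); np.save("wn.npy",w)
# fingertip dark pixels around col 322
print(w[205:250:2,300:345:3].sum(2)//3)
E
```

```text
[0.52207017 0.05497219 0.0497314 ] [ 0.78941105 -0.25699227  0.10937247]
[[100  94  98 101  98  94  95  98  97  91  95 170  92  96  96]
 [ 97  93  97  96  97 106  96 103  96  93  94 173  94  98 101]
 [ 94  98  96  99  98  97 100  98  94  97  99  87  91  96  96]
 [ 93  98  98  99  95 100  96 102  94  98  99  95  95  96  93]
 [ 97  95  93 100  94  99  98 101  90  96  96  94  96  93  98]
 [ 94  90  98  96 100  98  97  97  93  96  96  96  97 103  94]
 [ 94  95  98  98 101  93  96  97  94  96  95  94  95  95  95]
 [ 98  94  95 100  98  96  98  98  97  97  98  93  93  89 100]
 [ 95  91 100  99 100  97  82  97  92  84  95  88  94  93  92]
 [ 92  93  93  88  73  68  74  75  56  71  69  79  93  92  92]
 [ 93  81  75  72  74  75  67  29  25  75  72  76  77  80  92]
 [ 87  75  76  71  76  79  76  29  29  70  76  71  75  77  75]
 [ 89  76  75  71  73  71  73  27  26  74  73  71  71  75  76]
 [ 87  72  74  73  75  72  69  31  34  72  72  74  74  71  75]
 [ 74  73  73  73  75  72  71  36  28  75  79  74  72  74  76]
 [ 73  75  76  71  71  74  73  30  28  74  73  71  72  73  75]
 [ 73  69  70  75  74  74  69  31  25  75  75  73  72  74  73]
 [ 72  76  68  71  74  70  74  41  26  76  76  73  73  68  73]
 [ 73  74  75  76  73  74  68  36  20  72  72  76  70  73  78]
 [ 75  75  77  73  75  77  69  29  22  74  72  72  76  74  70]
 [ 76  68  72  74  76  71  73  24  33  74  68  67  70  72  67]
 [ 71  77  76  73  78  73  68  27  18  74  70  69  75  72  70]
 [ 54  52  49  51  53  46  73  36  20  78  50  46  52  54  53]]
```

Request:
drive_tool(commands=[[0, 0, 1, 0, 0, 0, 1], [0, 0, 2, 0, 0, 0, 1]])

```text
time_s: 13.82
eef_pos: [0.5221, 0.055, 0.0477]
tool_rot: [[-0.0, 1.0, 0.0], [1.0, 0.0, -0.0], [-0.0, 0.0, -1.0]]
contact_force: [0.1, 0.2, 0.1]
opening: 0.0005
grasp_force: 0.0
```

Request:
drive_tool(commands=[[0, 0, 1, 0, 0, 0, 1], [0, 0, 2, 0, 0, 0, 1]])

```text
time_s: 14.08
eef_pos: [0.522, 0.055, 0.0457]
tool_rot: [[-0.0, 1.0, 0.0], [1.0, 0.0, 0.0], [0.0, 0.0, -1.0]]
contact_force: [0.6, -0.3, -0.0]
opening: 0.0006
grasp_force: 0.0
```

Request:
drive_tool(commands=[[0, 0, 1, 0, 0, 0, 1], [0, 0, 1, 0, 0, 0, 1]])

```text
time_s: 14.32
eef_pos: [0.5219, 0.055, 0.0447]
tool_rot: [[-0.0, 1.0, -0.0], [1.0, 0.0, -0.0], [-0.0, -0.0, -1.0]]
contact_force: [0.8, -0.2, -1.1]
opening: 0.0004
grasp_force: 0.0
```

Request:
drive_tool(commands=[[0, 0, 1, 0, 0, 0, 1], [0, 0, 1, 0, 0, 0, 1]])

```text
time_s: 14.58
eef_pos: [0.522, 0.055, 0.0437]
tool_rot: [[0.0, 1.0, -0.0], [1.0, -0.0, 0.0], [0.0, -0.0, -1.0]]
contact_force: [0.4, 0.3, 0.6]
opening: 0.0002
grasp_force: 0.0
```

Request:
drive_tool(commands=[[0, 0, 1, 0, 0, 0, 1], [0, 0, 1, 0, 0, 0, 1]])

```text
time_s: 14.82
eef_pos: [0.522, 0.055, 0.0427]
tool_rot: [[-0.0, 1.0, -0.0], [1.0, 0.0, 0.0], [0.0, -0.0, -1.0]]
contact_force: [0.5, 0.4, 0.2]
opening: 0.0006
grasp_force: 0.0
```

Request:
drive_tool(commands=[[0, 0, 1, 0, 0, 0, 1], [0, 0, 1, 0, 0, 0, 1]])

```text
time_s: 15.08
eef_pos: [0.522, 0.055, 0.0417]
tool_rot: [[-0.0, 1.0, -0.0], [1.0, 0.0, -0.0], [-0.0, -0.0, -1.0]]
contact_force: [-0.1, 0.0, -0.0]
opening: 0.0006
grasp_force: 0.0
```

```bash
python3 - <<'E'
from h import *
np.savez("s1.npz",a=grab_frame("scene"),b=grab_frame("side"),w=grab_frame("wrist"))
E
```

Request:
drive_tool(commands=[[0, 0, -20, 0, 0, 0, 1], [0, 0, -45, 0, 0, 0, 1], [0, 0, -50, 0, 0, 0, 1]])

```text
time_s: 15.6
eef_pos: [0.5234, 0.055, 0.0932]
tool_rot: [[-0.0, 1.0, 0.003], [1.0, 0.0, -0.0], [-0.0, 0.003, -1.0]]
contact_force: [-0.2, -0.7, 0.3]
opening: 0.0004
grasp_force: 0.0
```

```bash
python3 - <<'E'
from h import *
d=np.load("s1.npz"); s=sense(); print(s["eef_pos"])
a2,b2=grab_frame("scene"),grab_frame("side"); np.savez("s2.npz",a=a2,b=b2)
for n,x,y in(("scene",d["a"],a2),("side",d["b"],b2)):
    print(n,np.round(proj(n,[[.522,.055,z] for z in(.0417,.06,.08,.1)]),1).tolist(), np.round(proj(n,[[.522,.055,z] for z in(.0917,.11,.13,.15)]),1).tolist())
    c=proj(n,[[.522,.055,.08]])[0].astype(int); g=lambda i:i.astype(int).mean(2)[c[1]-22:c[1]+14,c[0]-12:c[0]+16:2].astype(int)
    print(c); print(g(x)); print(g(y))
E
```

```text
[0.52337474 0.05496919 0.09323455]
scene [[344.8, 212.4], [345.2, 209.6], [345.7, 206.5], [346.2, 203.3]] [[346.0, 204.6], [346.4, 201.6], [346.9, 198.2], [347.5, 194.6]]
[345 206]
[[ 53  52  35  13   2   0   7   2   3   2   4   2   4   0]
 [ 61  61  50  11  12  13   2   4   5   3   4   2   4   7]
 [ 60  56  48  13  25  38  17   7   1   3   7   4   9  22]
 [ 47  38  30  10  26  48  43  29  14  17  15  21  36  46]
 [ 29  19  14  12  31  52  57  48  44  44  44  44  48  56]
 [ 14  13   8  11  31  50  55  54  52  51  53  53  53  58]
 [  8  12  14  10  28  47  50  53  51  50  50  52  51  53]
 [  9  10   5   8  17  28  29  31  31  34  33  35  37  36]
 [ 25  20  15   7   9  12  10  11  12  12  18  16  17  18]
 [ 53  52  41  10  10  10  11  14  21   9   4   7   8   9]
 [ 59  60  47  12  11  12   9  14  30  12   9  13   7  16]
 [ 44  45  42  11  12  11  12  11  34  13  12  12  10  19]
 [ 30  32  36  12   6   8  13  11  31  11  13  12  10  16]
 [ 29  32  37  13   9  11   9  11  35  15  19  21  22  21]
 [ 32  32  36  14  10  12  12  12  33  16  21  22  22  28]
 [ 53  52  43  15  15  16  16  16 
[... 7025 characters left out ...]
0 117  68  77  77  58  60  73  75  48  51  74  74]
 [133 120 119  71  71  75  47  49  73  75  68  68  75  75]
 [124 121 120  78  71  75  68  68  73  75  75  74  74  76]
 [121 119 120  84  73  75  76  74  73  75  75  73  74  76]
 [156 119 120  93  73  74  76  73  73  74  75  44  71  75]
 [167 118 120  97  74  73  75  46  71  74  75  37  69  75]
 [168 118 121 111  87  75  75  40  70  74  76  66  73  74]
 [167 118 120 117  90  80  75  67  74  74  76  74  74  75]
 [165 117 121 117  88  91  76  75  75  73  74  74  72  72]
 [166 116 120 118  82  93  76  74  73  65  60  59  47  58]
 [165 112 121 118  81  92  76  59  47  53  43  44  37  44]
 [166 112 120 120  82  99  75  61  47  48  39  39  40  41]]
```

Wrist, side and scene views all show the fingertips ending about 35 mm short of the reported TCP. So every earlier "grip" closed above the rim and nothing was touched. I'll allow for that offset and grip at TCP z ≈ 0.047.

Request:
drive_tool(commands=[[0, -20, 0, 0, 0, 0, 0], [0, -20, 0, 0, 0, 0, 0], [0, -20, 0, 0, 0, 0, 0], [0, -20, 25, 0, 0, 0, 0], [0, -20, 43, 0, 0, 0, 0]])

```text
time_s: 16.32
eef_pos: [0.5027, 0.0549, 0.0479]
tool_rot: [[0.0, 1.0, 0.0], [1.0, -0.0, 0.0], [0.0, 0.0, -1.0]]
contact_force: [0.1, -0.2, -0.1]
opening: 0.0458
grasp_force: 0.0
```

Request:
drive_tool(commands=[[0, 0, 1, 0, 0, 0, 0], [0, 0, 1, 0, 0, 0, 1], [0, 0, 1, 0, 0, 0, 1], [0, 0, 1, 0, 0, 0, 1], [0, 0, 1, 0, 0, 0, 1]])

```text
time_s: 16.95
eef_pos: [0.5023, 0.055, 0.0482]
tool_rot: [[0.0, 1.0, 0.001], [1.0, -0.0, -0.0], [-0.0, 0.001, -1.0]]
contact_force: [-0.7, 0.7, -0.2]
opening: 0.0109
grasp_force: 0.0
```

Request:
drive_tool(commands=[[0, 0, 0, 0, 0, 0, 1], [0, 0, 0, 0, 0, 0, 1]])

```text
time_s: 17.2
eef_pos: [0.5009, 0.055, 0.0477]
tool_rot: [[-0.0, 1.0, -0.002], [1.0, 0.0, -0.0], [-0.0, -0.002, -1.0]]
contact_force: [-3.0, -0.1, 2.1]
opening: 0.0021
grasp_force: 30.0
```

Wall gripped (opening 2.1 mm, 30 N). Now I'll square the tray (about +16 mm in y, −2° yaw) while easing it forward.

Request:
drive_tool(commands=[[3, 1, 0, 0, 0, 0.4, 1], [7, 2, 0, 0, 0, 0.9, 1], [11, 4, 0, 0, 0, 1.4, 1], [14, 6, 0, 0, 0, 1.8, 1], [16.5, 8, 0, 0, 0, 2, 1]])

```text
time_s: 17.82
eef_pos: [0.5098, 0.0716, 0.0477]
tool_rot: [[0.035, 0.999, -0.001], [0.999, -0.035, -0.0], [-0.0, -0.001, -1.0]]
contact_force: [-2.6, -3.1, 3.1]
opening: 0.0024
grasp_force: 30.0
```

```bash
python3 - <<'E'
from h import *
print(trk()); s=sense(); print(s["eef_pos"],s["contact_force"],s["grasp_force"])
E
```

```text
{'tray': ([316.3, 218.1], [285.0, 160.0, 70.0, 100.0], 0.92), 'bone_long': ([305.8, 209.1], [297.0, 190.0, 14.0, 39.0], 0.76), 'bone_vertebra': ([331.3, 240.0], [316.0, 230.0, 27.0, 21.0], 0.75)}
[0.51020964 0.07195049 0.04778406] [-2.26811901 -1.23866634  2.64851151] 30.020110309123993
```

```bash
cat >> h.py <<'E'
def left_edge():
    grab_frame("scene"); b=[x for x in cut_out("scene","tray") if x["box"][0]<330 and x["box"][1]>140][0]; m=b["pixels"]
    us=[u for u in range(640) if m[:,u].sum()>15]; us=us[5:-5]
    vs=[np.nonzero(m[:,u])[0].max() for u in us]
    W=atz("scene",np.c_[us,vs],.073)[:,:2]
    k=np.polyfit(W[:,0],W[:,1],1); e=np.abs(np.polyval(k,W[:,0])-W[:,1])<.004; W=W[e]; k=np.polyfit(W[:,0],W[:,1],1)
    return b["p"],W[[0,-1]].round(4).tolist(),np.degrees(k[0]),np.polyval(k,.58)
E
python3 -c "
from h import *
print(left_edge()); print(left_edge())"
```

```text
(0.63, [[0.6419, 0.1776], [0.5217, 0.1848]], np.float64(-2.7914839641107476), np.float64(0.1815699127333831))
(0.72, [[0.6419, 0.1776], [0.5217, 0.1825]], np.float64(-2.8789611173358765), np.float64(0.1805458710342142))
```

Request:
drive_tool(commands=[[2, 4, 0, 0, 0, -0.4, 1], [3, 12, 0, 0, 0, -0.7, 1], [3, 20, 0, 0, 0, -0.7, 1], [3, 28, 0, 0, 0, -0.7, 1], [3, 34, 0, 0, 0, -0.7, 1]])

```text
time_s: 18.85
eef_pos: [0.5409, 0.0742, 0.0476]
tool_rot: [[0.022, 1.0, -0.006], [1.0, -0.022, 0.001], [0.001, -0.006, -1.0]]
contact_force: [-6.7, 0.4, 8.0]
opening: 0.0026
grasp_force: 30.2
```

```bash
python3 - <<'E'
from h import *
print(left_edge()); s=sense(); print(s["eef_pos"],s["contact_force"],s["wrist_torque"],s["grasp_force"])
E
```

```text
(0.77, [[0.6689, 0.1809], [0.551, 0.1859]], np.float64(-1.9533256837468378), np.float64(0.18538946733733727))
[0.54434827 0.07409028 0.04814001] [-3.94058511  0.03452317  4.32541929] [-0.00098644  0.42304185 -0.0488271 ] 30.075935125350952
```

Tray's far end is in the mouth, past the ramps' foot and between the guides, with almost no side force. I'll release, lift, back off and turn the tool for a tilted two-finger push.

Request:
drive_tool(commands=[[0, 0, 0, 0, 0, 0, 0.3], [0, 0, 0, 0, 0, 0, 0.3], [0, 0, -30, 0, 0, 0, 0], [0, 0, -80, 0, 0, 10, -1], [0, -40, -130, 0, 0, 20, -1]])

```text
time_s: 19.58
eef_pos: [0.5077, 0.0742, 0.1777]
tool_rot: [[0.369, 0.929, 0.003], [0.929, -0.369, 0.0], [0.001, 0.002, -1.0]]
contact_force: [0.2, -0.3, 1.2]
opening: 0.0486
grasp_force: 0.0
```

Request:
drive_tool(commands=[[0, -40, -40, 0, 0, 10, -1], [0, -80, -40, 0, 0, 20, -1], [0, -120, -40, 0, 0, 30, -1], [0, -120, -40, 0, 0, 40, -1], [0, -120, -40, 0, 0, 50, -1]])

```text
time_s: 20.2
eef_pos: [0.3934, 0.1183, 0.2169]
tool_rot: [[0.949, 0.316, 0.002], [0.316, -0.949, 0.001], [0.002, 0.0, -1.0]]
contact_force: [0.2, 0.7, -0.0]
opening: 0.0937
grasp_force: 0.0
```

```bash
python3 - <<'E'
from h import *
s=sense(); print(s["eef_pos"],s["contact_force"],s["opening"],np.round(s["tool_rot"],3).tolist(),s["joints"]); print(left_edge())
E
```

```text
[0.39344752 0.11827265 0.21693534] [ 0.23098364  0.67897176 -0.04974444] 0.0936759024650573 [[0.949, 0.316, 0.002], [0.316, -0.949, 0.001], [0.002, 0.0, -1.0]] [ 1.21933064e-01 -6.41134888e-03  1.72197704e+00  3.27625327e-04
  1.42377132e+00  1.37112179e+00]
(0.57, [[0.6667, 0.1808], [0.551, 0.1836]], np.float64(-3.3085166259621213), np.float64(0.1834791257813015))
```

```bash
cat >> h.py <<'E'
from scipy.spatial.transform import Rotation as Ro
def tgt(th,yaw=-1.1):
    t=np.radians(th); c,s=np.cos(t),np.sin(t)
    return Ro.from_euler('z',yaw,degrees=True).as_matrix()@np.array([[c,0,s],[0,-1,0],[s,0,-c]])
def rel(p,th,yaw=-1.1):
    s=sense(); R=np.array(s["tool_rot"]); d=R.T@(np.array(p)-s["eef_pos"])*1000
    return np.round(d,1).tolist(),np.round(Ro.from_matrix(R.T@tgt(th,yaw)).as_rotvec(degrees=True),1).tolist()
E
python3 -c "
from h import *
print(rel([.47,.071,.16],45))"
```

```text
([57.1, 69.1, 56.8], [-7.8, 44.5, 18.8])
```

Request:
drive_tool(commands=[[11, 14, 11, -1.6, 9, 3.8, -1], [23, 28, 23, -3.1, 18, 7.5, -1], [34, 41, 34, -4.7, 27, 11.3, -1], [46, 55, 45, -6.2, 36, 15, -1], [57, 69, 57, -7.8, 44.5, 18.8, -1]])

```text
time_s: 20.92
eef_pos: [0.4685, 0.0687, 0.1611]
tool_rot: [[0.715, -0.018, 0.699], [-0.008, -1.0, -0.018], [0.699, 0.007, -0.715]]
contact_force: [1.5, -3.6, -1.3]
opening: 0.0939
grasp_force: 0.0
```

```bash
python3 -c "
from h import *
s=sense(); print(s['eef_pos'],s['joints'])
print(rel([.512,.071,.07],45))
w=grab_frame('wrist'); np.save('wt.npy',w)"
```

```text
[0.46850955 0.06873792 0.16111687] [ 0.04155331 -0.23671113  2.38727628 -0.21492101  0.22241782  1.8180044 ]
([-32.7, -3.7, 95.5], [0.3, 0.6, 0.3])
```

Request:
drive_tool(commands=[[-11, -1, 32, 0, 0, 0, -1], [-22, -2, 64, 0, 0, 0, -1], [-33, -3.5, 95, 0, 0.6, 0, -1], [-33, -3.5, 95, 0, 0.6, 0, -1]])

```text
time_s: 21.48
eef_pos: [0.5107, 0.0476, 0.1065]
tool_rot: [[0.742, 0.008, 0.67], [0.078, -0.994, -0.073], [0.666, 0.106, -0.738]]
contact_force: [1.7, -1.1, 2.9]
opening: 0.0939
grasp_force: 0.0
```

```bash
python3 - <<'E'
from h import *
s=sense(); print(s['eef_pos'],s['joints'],s['contact_force'])
p=np.array(s['eef_pos']);R=np.array(s['tool_rot'])
b=grab_frame("side"); np.save("b3.npy",b)
for h in(0,.035):
  for sgn in(-1,1):
    print(h,sgn,np.round(proj("side",[p-R[:,2]*h+sgn*R[:,1]*.05])[0],1))
print("world35",np.round(proj("side",[p+[0,-.05,.035]])[0],1))
# near finger (y -) region
c=proj("side",[p-R[:,2]*.035+R[:,1]*.05])[0].astype(int); print(c)
print(b.astype(int).mean(2)[c[1]-16:c[1]+16,c[0]-20:c[0]+20:2].astype(int))
E
```

```text
[0.51065834 0.04759246 0.10648454] [ 0.0430197  -0.04103178  2.40590101 -1.17884389  0.11072614  2.70164999] [ 1.72633396 -1.10530385  2.88754776]
0 -1 [292.  187.5]
0 1 [296.4 203.6]
0.035 -1 [283.8 180.3]
0.035 1 [287.6 196.1]
world35 [296.1 194.8]
[287 196]
[[ 91  92  95 119 151 160  96  26  82 130 137 139 139 132 129 135 131  84
  125 139]
 [ 91  91  91 100 126 162 147  77 113 121 142 148 150 157 157 159 155  88
  121 140]
 [ 91  92  91  92 105 144 163 146 124 121 157 163 163 166 166 167 166 102
  125 141]
 [ 99  91  91  91  94 120 160 162 124 121 161 166 166 167 167 168 167 111
  139 140]
 [129  92  91  92  91 101 142 163 123 120 160 166 167 167 167 167 168 147
  138 139]
 [155  99  92  92  91  94 123 157 123 119 160 167 167 166 167 167 169 159
  135 136]
 [164 124  93  91  91  92 102 133 117 118 157 166 167 166 167 167 168 162
  112 136]
 [167 152 106  92  91  91  93 112 120 118 152 167 167 166 168 168 169 163
   93 138]
 [168 163 139  99  91  91  91  97 113 118 143 166 168 167 167 168 168 165
   93 139]
 [168 164 159 128  92  92  91  92 101 115 140 166 168 166 168 168 169 168

[... 1181 characters left out ...]
 109 116
  119 112]
 [ 84  86 166 171 173 172 172 170 170 121 119 119 120 120 120 118 109 112
  119 116]
 [ 72  63 159 172 173 173 172 170 171 120 118 119 120 120 119 118 109 110
  119 117]
 [ 60  53 142 172 173 173 172 171 171 155 119 120 119 119 120 118 110 110
  119 116]
 [ 52  47 154 173 173 173 172 171 171 166 118 120 120 120 120 119 111 110
  119 118]
 [ 48  52 162 173 173 174 172 171 171 169 120 120 120 120 120 119 112 108
  119 119]
 [ 45  81 163 174 172 174 172 171 171 167 121 120 120 120 120 120 112 107
  118 120]
 [ 56 101 164 173 171 174 172 171 171 167 120 120 120 120 120 120 113 109
  115 119]
 [ 81 154 171 172 171 174 172 171 171 165 117 120 120 120 120 120 116 120
  115 119]]
```

Joints 4, 5 and 6 reached their ends: 45° is too flat this close in. I'll retreat and use about 27° tilt.

```bash
python3 -c "
from h import *
print(rel([.48,.071,.16],27))"
```

```text
([14.7, -17.7, -62.4], [4.1, -15.0, 4.7])
```

Request:
drive_tool(commands=[[5, -4, -20, 0.8, -4, 1, -1], [10, -8, -42, 1.6, -8, 2, -1], [14, -12, -62, 2.5, -12, 3, -1], [14, -12, -62, 3, -15, 4, -1]])

```text
time_s: 22.02
eef_pos: [0.4759, 0.065, 0.1585]
tool_rot: [[0.89, -0.016, 0.456], [-0.003, -1.0, -0.03], [0.456, 0.025, -0.89]]
contact_force: [0.6, -2.7, -1.2]
opening: 0.094
grasp_force: 0.0
```

```bash
python3 -c "
from h import *
s=sense(); print(s['joints']); print(rel([.48,.071,.16],27))"
```

```text
[ 0.02975507 -0.1287171   2.10343344 -0.0674871   0.69564075  1.65194161]
([4.3, -6.0, 0.4], [1.2, -0.1, 0.8])
```

```bash
python3 -c "
from h import *
print(rel([.51,.071,.09],27)); print(rel([.52,.071,.052],27))"
```

```text
([-1.0, -8.2, 76.3], [1.2, -0.1, 0.8])
([-9.4, -9.3, 114.7], [1.2, -0.1, 0.8])
```

Request:
drive_tool(commands=[[0, -6, 30, 1, 0, 0.8, -1], [-1, -8, 76, 1.2, 0, 0.8, -1], [-5, -9, 100, 1.2, 0, 0.8, -1], [-9.4, -9.3, 114.7, 1.2, 0, 0.8, -1], [-9.4, -9.3, 114.7, 1.2, 0, 0.8, -1]])

```text
time_s: 22.65
eef_pos: [0.5225, 0.0679, 0.0509]
tool_rot: [[0.888, -0.024, 0.459], [-0.02, -1.0, -0.014], [0.459, 0.004, -0.888]]
contact_force: [-0.0, -0.5, 0.2]
opening: 0.0939
grasp_force: 0.0
```

```bash
python3 - <<'E'
from h import *
s=sense(); p=np.array(s['eef_pos']);R=np.array(s['tool_rot']);print(p,s['joints'],s['contact_force'])
b=grab_frame("side")
q=p-R[:,2]*.035+R[:,1]*.053
c=proj("side",[q])[0]; print("tip mid",c,"front,back corners",np.round(proj("side",[q+R[:,0]*.008,q-R[:,0]*.008]),1).tolist()); c=c.astype(int)
print(b.astype(int).mean(2)[c[1]-20:c[1]+14,c[0]-14:c[0]+14:1].astype(int).tolist().__repr__().replace('], [',']\n['))
E
```

```text
[0.52247996 0.06794162 0.05094896] [ 0.01437804  0.09554925  2.2263089  -0.06210681  0.34386654  1.66213103] [-0.02745692 -0.48452712  0.19887114]
tip mid [293.77939072 208.6995044 ] front,back corners [[296.2, 207.5], [291.3, 209.9]]
[[90, 90, 90, 87, 80, 97, 112, 95, 48, 21, 30, 55, 93, 141, 160, 167, 169, 169, 170, 169, 170, 170, 166, 138, 93, 136, 140, 139]
[90, 90, 90, 90, 87, 79, 103, 110, 79, 62, 92, 139, 152, 164, 168, 168, 169, 169, 169, 169, 170, 170, 170, 156, 101, 133, 129, 137]
[90, 90, 90, 91, 90, 86, 96, 115, 126, 142, 152, 165, 169, 169, 169, 168, 169, 169, 169, 170, 170, 170, 170, 164, 110, 119, 122, 136]
[90, 91, 90, 91, 90, 90, 87, 106, 131, 161, 167, 169, 171, 169, 169, 168, 169, 169, 169, 170, 171, 171, 171, 165, 121, 102, 127, 137]
[92, 90, 90, 90, 90, 90, 87, 82, 115, 160, 168, 170, 171, 170, 170, 170, 169, 170, 170, 167, 167, 170, 170, 166, 125, 91, 139, 141]
[100, 91, 90, 90, 91, 90, 90, 92, 105, 157, 169, 170, 171, 171, 170, 170, 169, 170, 166, 143, 140, 164, 171, 167, 137, 92, 139, 139]
[129, 100, 92, 90, 91, 90, 91, 91, 93, 135, 162, 170, 171, 171, 170, 17
[... 2985 characters left out ...]
 113, 118, 120, 119]
[93, 93, 93, 94, 108, 141, 106, 94, 95, 116, 119, 120, 120, 120, 121, 121, 120, 119, 120, 120, 120, 118, 112, 115, 113, 118, 120, 121]
[94, 93, 93, 100, 143, 160, 118, 95, 92, 114, 120, 120, 120, 120, 120, 120, 121, 121, 120, 121, 120, 119, 114, 115, 113, 118, 120, 120]
[94, 92, 92, 95, 121, 161, 152, 107, 93, 110, 119, 120, 120, 120, 120, 120, 120, 121, 120, 120, 120, 120, 115, 117, 115, 119, 120, 120]
[93, 92, 92, 93, 105, 160, 164, 112, 95, 105, 117, 120, 120, 120, 120, 120, 120, 119, 119, 120, 121, 120, 119, 118, 118, 119, 120, 120]
[93, 93, 91, 92, 104, 160, 165, 112, 95, 101, 117, 120, 119, 120, 120, 120, 120, 120, 119, 120, 121, 120, 119, 120, 120, 120, 119, 119]]
```

Request:
drive_tool(commands=[[3.9, -0.1, 5.5, 0, 0, 0, -1], [9.3, -0.3, 8.2, 0, 0, 0, -1], [14.6, -0.4, 11, 0, 0, 0, -1], [19.9, -0.6, 13.7, 0, 0, 0, -1], [23.5, -0.7, 15.6, 0, 0, 0, -1]])

```text
time_s: 23.32
eef_pos: [0.5514, 0.0678, 0.049]
tool_rot: [[0.887, -0.027, 0.462], [-0.023, -1.0, -0.015], [0.462, 0.003, -0.887]]
contact_force: [-0.3, 0.4, -0.2]
opening: 0.0936
grasp_force: 0.0
```

Request:
drive_tool(commands=[[4.4, -0.1, 2.3, 0, 0, 0, -1], [8.9, -0.2, 4.6, 0, 0, 0, -1], [13.3, -0.4, 6.9, 0, 0, 0, -1], [17.8, -0.5, 9.2, 0, 0, 0, -1], [22.2, -0.6, 11.5, 0, 0, 0, -1]])

```text
time_s: 23.95
eef_pos: [0.574, 0.0677, 0.048]
tool_rot: [[0.888, -0.027, 0.458], [-0.023, -1.0, -0.015], [0.459, 0.003, -0.889]]
contact_force: [-5.5, -0.5, 4.3]
opening: 0.094
grasp_force: 2.6
```

```bash
python3 - <<'E'
from h import *
s=sense(); print(s['eef_pos'],s['joints'],s['contact_force'],s["wrist_torque"]); print(trk())
E
```

```text
[0.57396694 0.06769393 0.04795714] [ 0.01229551  0.17132519  2.13776062 -0.05852076  0.35695962  1.65915273] [-5.45783845 -0.50969242  4.28855016] [ 0.04234886  0.91636192 -0.00675798]
{'tray': ([303.4, 211.8], [272.0, 163.0, 63.0, 99.0], 0.77), 'bone_vertebra': ([307.8, 239.4], [291.0, 228.0, 29.0, 24.0], 0.61)}
```

Pushing smoothly at about 5 N. Continuing.

Request:
drive_tool(commands=[[4.9, -0.1, 2.5, 0, 0, 0, -1], [9.8, -0.3, 5, 0, 0, 0, -1], [14.7, -0.4, 7.5, 0, 0, 0, -1], [19.5, -0.5, 10.1, 0, 0, 0, -1], [24.4, -0.7, 12.6, 0, 0, 0, -1]])

```text
time_s: 24.78
eef_pos: [0.6035, 0.0676, 0.0488]
tool_rot: [[0.887, -0.027, 0.461], [-0.023, -1.0, -0.015], [0.462, 0.003, -0.887]]
contact_force: [-3.1, 0.2, 0.8]
opening: 0.0936
grasp_force: 1.9
```

Request:
drive_tool(commands=[[4.9, -0.1, 2.5, 0, 0, 0, -1], [9.8, -0.3, 5, 0, 0, 0, -1], [14.7, -0.4, 7.5, 0, 0, 0, -1], [19.5, -0.5, 10.1, 0, 0, 0, -1], [24.4, -0.7, 12.6, 0, 0, 0, -1]])

```text
time_s: 25.4
eef_pos: [0.6311, 0.0676, 0.0493]
tool_rot: [[0.887, -0.027, 0.462], [-0.023, -1.0, -0.015], [0.462, 0.003, -0.887]]
contact_force: [-4.5, -0.6, 3.3]
opening: 0.0938
grasp_force: 2.7
```

```bash
python3 - <<'E'
from h import *
s=sense(); print(s['eef_pos'],s['joints'],s['contact_force'],s["wrist_torque"]); print(trk())
E
```

```text
[0.63112925 0.06761413 0.0492681 ] [ 0.01044348  0.24289079  2.03069513 -0.05159106  0.38849195  1.65052826] [-4.52320219 -0.58944228  3.26100472] [-0.02233153  0.90374641 -0.05748053]
{'tray': ([291.5, 209.1], [276.0, 164.0, 34.0, 95.0], 0.92)}
```

Request:
drive_tool(commands=[[4.4, -0.1, 2.2, 0, 0, 0, -1], [8.9, -0.2, 4.4, 0, 0, 0, -1], [13.3, -0.4, 6.6, 0, 0, 0, -1], [17.8, -0.5, 8.8, 0, 0, 0, -1], [22.2, -0.6, 11, 0, 0, 0, -1]])

```text
time_s: 26.22
eef_pos: [0.6554, 0.0675, 0.049]
tool_rot: [[0.887, -0.027, 0.461], [-0.023, -1.0, -0.015], [0.461, 0.003, -0.887]]
contact_force: [-2.4, -0.2, -0.4]
opening: 0.0939
grasp_force: 1.4
```

Request:
drive_tool(commands=[[2.7, -0.1, 1.4, 0, 0, 0, -1], [5.3, -0.1, 2.8, 0, 0, 0, -1], [8, -0.2, 4.1, 0, 0, 0, -1]])

```text
time_s: 26.6
eef_pos: [0.6643, 0.0674, 0.0493]
tool_rot: [[0.887, -0.027, 0.461], [-0.023, -1.0, -0.015], [0.461, 0.003, -0.887]]
contact_force: [-2.5, -1.2, -1.4]
opening: 0.0941
grasp_force: 1.3
```

Request:
drive_tool(commands=[[1.8, 0, 0.9, 0, 0, 0, -1], [3.6, -0.1, 1.8, 0, 0, 0, -1], [4.5, -0.1, 2.3, 0, 0, 0, -1]])

```text
time_s: 26.98
eef_pos: [0.6698, 0.0675, 0.0498]
tool_rot: [[0.887, -0.027, 0.462], [-0.023, -1.0, -0.015], [0.462, 0.003, -0.887]]
contact_force: [-2.4, -0.9, -2.0]
opening: 0.0941
grasp_force: 1.2
```

Request:
drive_tool(commands=[[1.3, 0, 0.7, 0, 0, 0, -1], [2.7, -0.1, 1.5, 0, 0, 0, -1], [3.6, -0.1, 1.9, 0, 0, 0, -1]])

```text
time_s: 27.35
eef_pos: [0.6737, 0.0674, 0.0497]
tool_rot: [[0.887, -0.027, 0.462], [-0.023, -1.0, -0.015], [0.462, 0.003, -0.887]]
contact_force: [-1.7, -0.6, -2.1]
opening: 0.0937
grasp_force: 1.2
```

Request:
drive_tool(commands=[[1.3, 0, 0.7, 0, 0, 0, -1], [2.7, -0.1, 1.5, 0, 0, 0, -1], [2.7, -0.1, 1.5, 0, 0, 0, -1]])

```text
time_s: 27.72
eef_pos: [0.6767, 0.0674, 0.0496]
tool_rot: [[0.887, -0.027, 0.462], [-0.023, -1.0, -0.015], [0.462, 0.003, -0.887]]
contact_force: [-4.3, -1.5, -1.6]
opening: 0.0941
grasp_force: 1.7
```

Request:
drive_tool(commands=[[1.3, 0, 0.7, 0, 0, 0, -1], [2.7, -0.1, 1.5, 0, 0, 0, -1], [2.7, -0.1, 1.5, 0, 0, 0, -1]])

```text
time_s: 28.1
eef_pos: [0.6812, 0.0678, 0.0504]
tool_rot: [[0.885, -0.027, 0.464], [-0.023, -1.0, -0.014], [0.464, 0.002, -0.886]]
contact_force: [-1.2, 0.7, 0.2]
opening: 0.0938
grasp_force: 0.9
```

Request:
drive_tool(commands=[[0.9, 0, 0.5, 0, 0, 0, -1], [1.8, 0, 0.9, 0, 0, 0, -1], [1.8, 0, 0.9, 0, 0, 0, -1]])

```text
time_s: 28.48
eef_pos: [0.6821, 0.0676, 0.0499]
tool_rot: [[0.886, -0.027, 0.462], [-0.023, -1.0, -0.015], [0.463, 0.002, -0.887]]
contact_force: [-4.4, 0.4, 2.2]
opening: 0.0944
grasp_force: 2.0
```

Request:
drive_tool(commands=[[0.9, 0, 0.5, 0, 0, 0, -1], [1.8, 0, 0.9, 0, 0, 0, -1], [1.8, 0, 0.9, 0, 0, 0, -1]])

```text
time_s: 28.85
eef_pos: [0.6841, 0.0674, 0.0498]
tool_rot: [[0.886, -0.027, 0.462], [-0.023, -1.0, -0.015], [0.462, 0.003, -0.887]]
contact_force: [-3.9, 1.0, 2.9]
opening: 0.094
grasp_force: 2.2
```

Request:
drive_tool(commands=[[0.9, 0, 0.5, 0, 0, 0, -1], [1.8, 0, 0.9, 0, 0, 0, -1], [1.8, 0, 0.9, 0, 0, 0, -1]])

```text
time_s: 29.22
eef_pos: [0.686, 0.0673, 0.0496]
tool_rot: [[0.887, -0.027, 0.462], [-0.023, -1.0, -0.015], [0.462, 0.003, -0.887]]
contact_force: [-4.1, 0.4, 3.0]
opening: 0.094
grasp_force: 2.1
```

Request:
drive_tool(commands=[[0.9, 0, 0.5, 0, 0, 0, -1], [1.8, 0, 0.9, 0, 0, 0, -1], [1.8, 0, 0.9, 0, 0, 0, -1]])

```text
time_s: 29.6
eef_pos: [0.6863, 0.0673, 0.0491]
tool_rot: [[0.888, -0.027, 0.459], [-0.023, -1.0, -0.015], [0.46, 0.003, -0.888]]
contact_force: [-8.5, -0.1, 6.7]
opening: 0.094
grasp_force: 4.2
```

Request:
drive_tool(commands=[[0.9, 0, 0.5, 0, 0, 0, -1], [1.3, 0, 0.7, 0, 0, 0, -1], [1.3, 0, 0.7, 0, 0, 0, -1]])

```text
time_s: 29.98
eef_pos: [0.6865, 0.0673, 0.0486]
tool_rot: [[0.889, -0.027, 0.457], [-0.023, -1.0, -0.015], [0.458, 0.003, -0.889]]
contact_force: [-12.5, -0.3, 7.7]
opening: 0.0942
grasp_force: 5.8
```

```bash
python3 - <<'E'
from h import *
s=sense(); print(s['eef_pos'],s['contact_force']); a=grab_frame("scene"); b=grab_frame("side"); np.savez("s5.npz",a=a,b=b)
for n in("scene","side"):
    for o in("tray","bone_long","bone_vertebra","bone_flat"):
        print(n,o,[(np.round(x["box"]).tolist(),round(x["p"],2)) for x in boxes_of(n,o)[:4]])
# expected rim corners if home (cab x 84, z dropped: underside .073; else +3.5)
M=Ro.from_euler('z',-1.1,degrees=True).as_matrix()
for n in("scene","side"):
  print(n,np.round(proj(n,[M@[.084+sx*.07,sy*.1165,.101]+[.6575,.069,0] for sx in(-1,1) for sy in(-1,1)]),1).tolist())
E
```

```text
[0.68645336 0.06725258 0.04861472] [-12.46120197  -0.30525737   7.73298467]
scene tray [([274.0, 163.0, 12.0, 77.0], 0.66)]
scene bone_long [([374.0, 238.0, 39.0, 36.0], 0.83), ([384.0, 180.0, 33.0, 26.0], 0.81), ([212.0, 289.0, 33.0, 39.0], 0.67)]
scene bone_vertebra [([163.0, 112.0, 199.0, 160.0], 0.4)]
scene bone_flat []
side tray [([339.0, 168.0, 18.0, 38.0], 0.61)]
side bone_long [([236.0, 227.0, 27.0, 22.0], 0.63), ([243.0, 195.0, 27.0, 17.0], 0.57), ([341.0, 169.0, 16.0, 29.0], 0.18)]
side bone_vertebra [([349.0, 173.0, 8.0, 10.0], 0.45)]
side bone_flat []
scene [[285.8, 161.9], [276.5, 255.5], [228.4, 159.2], [213.4, 252.1]]
side [[355.8, 211.1], [339.1, 168.7], [404.5, 207.1], [380.8, 165.9]]
```

Force rises sharply with no travel, 4–5 mm after a clear force drop at TCP x ≈ 0.681. That matches the tray dropping behind the ramps and then reaching the back stop, and the near rim appears where it should at home (cols 274–286). I'll back off and plan the door swing.

Request:
drive_tool(commands=[[-9, 0, -5, 0, 0, 0, -1], [-50, 1, -30, 0, 0, 0, -1], [-95, 2, -65, 0, 0, 0, -1], [-140, 3, -105, 0, 0, 0, 1], [-180, 4, -145, 0, 0, 0, 1]])

```text
time_s: 31.1
eef_pos: [0.4618, 0.0694, 0.0955]
tool_rot: [[0.886, -0.027, 0.463], [-0.023, -1.0, -0.015], [0.463, 0.003, -0.886]]
contact_force: [0.7, -0.1, 1.5]
opening: 0.077
grasp_force: 0.0
```

```bash
cat > k.py <<'E'
from h import *
s=sense(); J=s["joints"]; E=s["eef_pos"]
S=[((.276,1.505,1.361),(.575,0,.167)),((.23818,1.78075,1.12257),(.50305,.06097,.08279)),((-.00641,1.72198,1.42377),(.39345,.11827,.21694)),
((.09555,2.22631,.34387),(.52248,.06794,.05095)),((.17133,2.13776,.35696),(.57397,.06769,.04796)),((.24289,2.0307,.38849),(.63113,.06761,.04927)),((J[1],J[2],J[4]),E)]
A=[];B=[]
for (a,b,c),(x,y,z) in S:
    t=a+b; u=t+c; A+=[[np.sin(a),np.sin(t),np.cos(t),np.sin(u),1,0],[np.cos(a),np.cos(t),-np.sin(t),np.cos(u),0,1]]; B+=[np.hypot(x,y),z]
X,res,*_=np.linalg.lstsq(np.array(A),np.array(B),rcond=None)
def ik(x,y,z,th):
    r=np.hypot(x,y); u=np.pi-np.radians(th)
    f=lambda q:[X[0]*np.sin(q[0])+X[1]*np.sin(q[0]+q[1])+X[2]*np.cos(q[0]+q[1])+X[3]*np.sin(u)+X[4]-r,X[0]*np.cos(q[0])+X[1]*np.cos(q[0]+q[1])-X[2]*np.sin(q[0]+q[1])+X[3]*np.cos(u)+X[5]-z]
    o=least_squares(f,[.1,2.1]); return np.round([o.x[0],o.x[1],u-o.x.sum(),np.abs(o.fun).max()],3).tolist()
from scipy.optimize import least_squares
if __name__=="__main__":
    print(E,J,s["contact_force"]); print(X.round(4),np.abs(np.array(A)@X-B).max())
    def tcp(tx,tz,th): t=np.radians(th); return tx+.035*np.sin(t),tz-.035*np.cos(t)
    for th in(20,27,35,45,60):
        print(th,[ik(*(lambda q:(q[0],.07,q[1]))(tcp(tx,tz,th)),th) for tx,tz in((.46,.03),(.49,.035),(.49,.07),(.51,.13),(.55,.19),(.6,.23),(.64,.23))])
E
python3 k.py
```

```text
[0.46180055 0.06938798 0.09552678] [ 0.02390618 -0.07523937  2.2503979  -0.05527556  0.48595932  1.66367734] [ 0.69395229 -0.13332215  1.4617374 ]
[0.6261 0.4202 0.0609 0.4254 0.0066 0.1371] 0.0003746534758209408
20 [[0.157, 2.276, 0.36, 0.0], [0.185, 2.213, 0.394, 0.0], [0.124, 2.162, 0.507, 0.0], [0.068, 2.032, 0.692, 0.0], [0.068, 1.863, 0.862, 0.0], [0.114, 1.704, 0.974, 0.0], [0.175, 1.63, 0.987, 0.0]]
27 [[0.144, 2.386, 0.141, 0.0], [0.169, 2.323, 0.179, 0.0], [0.096, 2.269, 0.305, 0.0], [0.026, 2.137, 0.507, 0.0], [0.017, 1.969, 0.684, 0.0], [0.06, 1.816, 0.795, 0.0], [0.121, 1.745, 0.804, 0.0]]
35 [[0.169, 2.519, -0.158, 0.0], [0.185, 2.454, -0.109, 0.0], [0.092, 2.397, 0.042, 0.0], [-0.004, 2.261, 0.274, 0.0], [-0.027, 2.093, 0.465, 0.0], [0.01, 1.943, 0.577, 0.0], [0.072, 1.877, 0.582, 0.0]]
45 [[0.326, 2.714, -0.684, 0.0], [0.302, 2.635, -0.58, 0.0], [0.159, 2.569, -0.372, 0.0], [0.004, 2.422, -0.07, 0.0], [-0.052, 2.251, 0.157, 0.0], [-0.027, 2.103, 0.279, 0.0], [0.037, 2.04, 0.28, 0.0]]
60 [[0.939, 2.998, -1.842, 0.042], [1.015, 2.998, -1.919, 0.021], [0.864, 2.998, -1.767, 0.003], [0.218, 2.698, -0.822, 0.0], [0.025, 2.498, -0.429, 0.0], [0.004, 2.344, -0.253, 0.0], [0.064, 2.278, -0.248, 0.0]]
```

```bash
python3 - <<'E'
from k import *
print("decoys",atz("scene",[[413,184],[387,205],[380,247],[412,270],[376,243],[384,200]],.01).round(3).tolist())
print(rel([.468,.071,.006],24), ik(.468,.071,.006,24),ik(.4985,.071,.006,24))
H=np.array([.6575,.073]); th=24; t=np.radians(th); c,s=np.cos(t),np.sin(t)
def P(phi,th,sl=.02,bias=0):
    t=np.radians(th);c,s=np.cos(t),np.sin(t);f=np.radians(phi)
    e=H+.175*np.array([-np.cos(f),np.sin(f)])+.014*np.array([-np.sin(f),-np.cos(f)])
    if phi<=90-th: k=e+sl*np.array([s,-c])
    else: k=H+(.175-sl)*np.array([-np.cos(f),np.sin(f)])+.008*np.array([-np.sin(f),-np.cos(f)])
    k=k+bias*np.array([np.sin(f),np.cos(f)])
    return k-.008*np.array([c,s])+.035*np.array([s,-c])
for phi in range(0,91,10):
    p=P(phi,th); print(phi,p.round(4),ik(p[0],.071,p[1],th))
E
```

```text
decoys [[0.344, -0.043, 0.01], [0.413, 0.019, 0.01], [0.434, 0.13, 0.01], [0.358, 0.184, 0.01], [0.443, 0.12, 0.01], [0.421, 0.005, 0.01]]
([-36.0, -2.0, 82.2], [0.3, -3.6, -0.3]) [0.12, 2.337, 0.266, 0.0] [0.16, 2.281, 0.281, 0.0]
0 [0.4976 0.0055] [0.16, 2.284, 0.279, 0.0]
10 [0.4978 0.0361] [0.1, 2.237, 0.386, 0.0]
20 [0.5033 0.0662] [0.057, 2.179, 0.486, 0.0]
30 [0.514  0.0949] [0.031, 2.114, 0.578, 0.0]
40 [0.5295 0.1213] [0.022, 2.044, 0.657, 0.0]
50 [0.5493 0.1446] [0.028, 1.971, 0.724, 0.0]
60 [0.5729 0.1641] [0.046, 1.898, 0.779, 0.0]
70 [0.6039 0.1807] [0.079, 1.816, 0.827, 0.0]
80 [0.6296 0.189 ] [0.112, 1.756, 0.854, 0.0]
90 [0.6564 0.1928] [0.15, 1.701, 0.872, 0.0]
```

Request:
drive_tool(commands=[[-12, -1, 27, 0, -1.2, 0, 1], [-24, -2, 55, 0, -2.4, 0, 1], [-36, -2, 82, 0.3, -3.6, -0.3, 1], [-36, -2, 82, 0.3, -3.6, -0.3, 1]])

```text
time_s: 31.6
eef_pos: [0.4687, 0.0709, 0.0046]
tool_rot: [[0.915, -0.021, 0.404], [-0.019, -1.0, -0.008], [0.404, 0.0, -0.915]]
contact_force: [0.9, -0.3, 0.4]
opening: 0.0376
grasp_force: 0.0
```

```bash
python3 - <<'E'
from k import *
print(E,J,s["contact_force"]); print(rel([.488,.071,.006],24),rel([.498,.071,.006],24))
print({o:[np.round(x["box"]).tolist() for x in boxes_of("scene",o)[:2]] for o in("door","tray")} if grab_frame("scene") is not None else 0)
E
```

```text
[0.46870002 0.07087471 0.00455093] [ 0.0170984   0.12359372  2.33436985 -0.05751604  0.26877774  1.66063663] [ 0.92334515 -0.29928194  0.39752704]
([18.2, -0.5, 6.5], [0.0, 0.2, -0.1]) ([27.4, -0.7, 10.5], [0.0, 0.2, -0.1])
{'door': [[282.0, 159.0, 82.0, 113.0]], 'tray': [[275.0, 163.0, 12.0, 81.0]]}
```

Request:
drive_tool(commands=[[6, 0, 2.7, 0, 0, 0, 1], [12, 0, 5.3, 0, 0, 0, 1], [18, 0, 8, 0, 0, 0, 1], [18, 0, 8, 0, 0, 0, 1]])

```text
time_s: 32.25
eef_pos: [0.4895, 0.0707, 0.0061]
tool_rot: [[0.914, -0.02, 0.406], [-0.018, -1.0, -0.008], [0.406, 0.0, -0.914]]
contact_force: [0.6, -0.9, -0.1]
opening: 0.0009
grasp_force: 0.0
```

Request:
drive_tool(commands=[[2.7, 0, 1.2, 0, 0, 0, 1], [5.5, 0, 2.5, 0, 0, 0, 1], [5.5, 0, 2.5, 0, 0, 0, 1]])

```text
time_s: 32.62
eef_pos: [0.4948, 0.0706, 0.0057]
tool_rot: [[0.914, -0.02, 0.405], [-0.018, -1.0, -0.008], [0.406, 0.0, -0.914]]
contact_force: [-0.5, 1.0, 0.5]
opening: 0.0004
grasp_force: 0.0
```

Request:
drive_tool(commands=[[1.8, 0, 0.8, 0, 0, 0, 1], [3.6, 0, 1.6, 0, 0, 0, 1], [3.6, 0, 1.6, 0, 0, 0, 1]])

```text
time_s: 33.0
eef_pos: [0.4985, 0.0705, 0.0057]
tool_rot: [[0.914, -0.02, 0.405], [-0.018, -1.0, -0.008], [0.405, 0.0, -0.914]]
contact_force: [-0.6, 0.4, 0.0]
opening: 0.0002
grasp_force: 0.0
```

Request:
drive_tool(commands=[[1.8, 0, 0.8, 0, 0, 0, 1], [3.6, 0, 1.6, 0, 0, 0, 1], [3.6, 0, 1.6, 0, 0, 0, 1]])

```text
time_s: 33.38
eef_pos: [0.4991, 0.0704, 0.004]
tool_rot: [[0.916, -0.02, 0.4], [-0.018, -1.0, -0.008], [0.4, 0.0, -0.917]]
contact_force: [-5.3, 0.2, 1.4]
opening: 0.0009
grasp_force: 2.2
```

Request:
drive_tool(commands=[[1.8, 0, 0.8, 0, 0, 0, 1], [2.7, 0, 1.2, 0, 0, 0, 1], [2.7, 0, 1.2, 0, 0, 0, 1]])

```text
time_s: 33.75
eef_pos: [0.4993, 0.0703, 0.0027]
tool_rot: [[0.918, -0.02, 0.395], [-0.018, -1.0, -0.008], [0.395, 0.001, -0.919]]
contact_force: [-9.3, -1.2, 2.6]
opening: 0.0004
grasp_force: 3.6
```

Contact at TCP x ≈ 0.499, within 1–2 mm of prediction. Computing the arc rows for lifting.

```bash
cat > arc.py <<'E'
import numpy as np
H=np.array([.6587,.073])
def P(phi,th=24,sl=.02,b=(.0025,.001)):
    t=np.radians(th);c,s=np.cos(t),np.sin(t);f=np.radians(phi)
    e=H+.175*np.array([-np.cos(f),np.sin(f)])+.014*np.array([-np.sin(f),-np.cos(f)])
    if phi<=90-th: k=e+sl*np.array([s,-c])
    else: k=H+(.175-sl)*np.array([-np.cos(f),np.sin(f)])+.008*np.array([-np.sin(f),-np.cos(f)])
    return k-.008*np.array([c,s])+.035*np.array([s,-c])+b
def rows(C,phis,R=24):
    t=np.radians(R)
    for p in phis:
        d=(P(p)-C)*1000; print(p,np.round([np.cos(t)*d[0]+np.sin(t)*d[1],np.sin(t)*d[0]-np.cos(t)*d[1]],1).tolist(),P(p).round(4))
E
python3 -c "
from arc import *
rows((.5054,.0055),(0,3,7,11,15))
print();C=P(15);rows(C,(20,25,30,35,40));print();C=P(40);rows(C,(45,50,55,60,65));print();C=P(65);rows(C,(67,70,74,78,82));print();C=P(82);rows(C,(85,88,90,91))"
```

```text
0 [-3.4, -2.6] [0.5013 0.0065]
3 [-0.1, -11.2] [0.5008 0.0157]
7 [5.0, -22.3] [0.5009 0.0279]
11 [10.8, -33.1] [0.5018 0.0401]
15 [17.4, -43.5] [0.5036 0.0523]

20 [9.2, -12.2] [0.507  0.0672]
25 [19.4, -23.6] [0.5117 0.0818]
30 [30.6, -34.1] [0.5177 0.0959]
35 [42.7, -43.5] [0.5249 0.1094]
40 [55.5, -51.9] [0.5332 0.1223]

45 [13.5, -7.2] [0.5426 0.1343]
50 [27.6, -13.2] [0.553  0.1456]
55 [42.2, -18.0] [0.5644 0.1558]
60 [57.1, -21.4] [0.5766 0.1651]
65 [72.2, -23.6] [0.5896 0.1732]

67 [11.8, -0.4] [0.6002 0.1783]
70 [19.9, -0.5] [0.6076 0.1817]
74 [30.7, 0.1] [0.6177 0.1856]
78 [41.5, 1.5] [0.6281 0.1887]
82 [52.1, 3.5] [0.6386 0.1912]

85 [7.9, 2.0] [0.6466 0.1925]
88 [15.6, 4.5] [0.6547 0.1934]
90 [20.7, 6.3] [0.6601 0.1938]
91 [23.2, 7.3] [0.6628 0.1939]
```

Request:
drive_tool(commands=[[-3.4, 0, -2.6, 0, 0, 0, 1], [-0.1, 0, -11.2, 0, 0, 0, 1], [5, 0, -22.3, 0, 0, 0, 1], [10.8, 0, -33.1, 0, 0, 0, 1], [17.4, 0, -43.5, 0, 0, 0, 1]])

```text
time_s: 34.38
eef_pos: [0.5011, 0.0704, 0.052]
tool_rot: [[0.916, -0.02, 0.401], [-0.018, -1.0, -0.008], [0.401, 0.0, -0.916]]
contact_force: [-5.1, -0.9, 0.1]
opening: 0.0005
grasp_force: 2.4
```

```bash
python3 - <<'E'
from h import *
s=sense(); print(s["eef_pos"],s["contact_force"]); grab_frame("scene")
print([(np.round(x["box"]).tolist(),round(x["p"],2)) for x in boxes_of("scene","door")[:2]])
grab_frame("side"); print([(np.round(x["box"]).tolist(),round(x["p"],2)) for x in boxes_of("side","door")[:2]])
for f in(0,15):
    f=np.radians(f); print(proj("side",[[.6587-.175*np.cos(f),y,.073+.175*np.sin(f)] for y in(-.063,.207)]).round(1).tolist(),proj("scene",[[.6587-.175*np.cos(f),y,.073+.175*np.sin(f)] for y in(-.063,.207)]).round(1).tolist())
E
```

```text
[0.5010712  0.07035306 0.05204936] [-5.0579281  -0.90161506  0.09535489]
[([282.0, 156.0, 83.0, 111.0], 0.58)]
[([284.0, 165.0, 68.0, 62.0], 0.88)]
[[289.4, 229.2], [280.2, 177.2]] [[361.5, 164.1], [361.9, 271.3]]
[[291.2, 215.6], [281.4, 165.0]] [[360.7, 155.1], [361.1, 266.3]]
```

The door is lifting: its detected box matches the 15° prediction in both cameras. Continuing along the arc.

Request:
drive_tool(commands=[[9.2, 0, -12.2, 0, 0, 0, 1], [19.4, 0, -23.6, 0, 0, 0, 1], [30.6, 0, -34.1, 0, 0, 0, 1], [42.7, 0, -43.5, 0, 0, 0, 1], [55.5, 0, -51.9, 0, 0, 0, 1]])

```text
time_s: 35.2
eef_pos: [0.5336, 0.0698, 0.124]
tool_rot: [[0.913, -0.02, 0.406], [-0.018, -1.0, -0.008], [0.407, 0.0, -0.914]]
contact_force: [-1.1, 0.5, -1.0]
opening: 0.0007
grasp_force: 0.6
```

```bash
python3 - <<'E'
from h import *
s=sense(); print(s["eef_pos"],s["contact_force"]); grab_frame("scene")
print([(np.round(x["box"]).tolist(),round(x["p"],2)) for x in boxes_of("scene","door")[:2]])
grab_frame("side"); print([(np.round(x["box"]).tolist(),round(x["p"],2)) for x in boxes_of("side","door")[:2]])
for f in(20,40):
    f=np.radians(f); print(proj("side",[[.6587-.175*np.cos(f),y,.073+.175*np.sin(f)] for y in(-.063,.207)]).round(1).tolist(),proj("scene",[[.6587-.175*np.cos(f),y,.073+.175*np.sin(f)] for y in(-.063,.207)]).round(1).tolist())
E
```

```text
[0.53359053 0.06982715 0.12397011] [-1.11434314  0.4675983  -0.9629373 ]
[([283.0, 140.0, 69.0, 126.0], 0.84)]
[([295.0, 144.0, 56.0, 82.0], 0.78)]
[[292.8, 210.9], [282.7, 160.8]] [[359.3, 152.1], [359.5, 264.6]]
[[304.2, 193.1], [291.8, 145.2]] [[347.7, 140.0], [346.4, 257.5]]
```

Request:
drive_tool(commands=[[13.5, 0, -7.2, 0, 0, 0, 1], [27.6, 0, -13.2, 0, 0, 0, 1], [42.2, 0, -18, 0, 0, 0, 1], [57.1, 0, -21.4, 0, 0, 0, 1], [72.2, 0, -23.6, 0, 0, 0, 1]])

```text
time_s: 36.02
eef_pos: [0.591, 0.0687, 0.1741]
tool_rot: [[0.914, -0.02, 0.406], [-0.018, -1.0, -0.008], [0.406, 0.0, -0.914]]
contact_force: [0.2, -0.2, -1.5]
opening: 0.0005
grasp_force: 0.3
```

Request:
drive_tool(commands=[[11.8, 0, -0.4, 0, 0, 0, 1], [19.9, 0, -0.5, 0, 0, 0, 1], [30.7, 0, 0.1, 0, 0, 0, 1], [41.5, 0, 1.5, 0, 0, 0, 1], [47, 0, 2.5, 0, 0, 0, 1]])

```text
time_s: 36.65
eef_pos: [0.6347, 0.0678, 0.1903]
tool_rot: [[0.914, -0.02, 0.406], [-0.018, -1.0, -0.008], [0.406, 0.0, -0.914]]
contact_force: [-0.4, -0.1, 0.3]
opening: 0.0006
grasp_force: 0.0
```

```bash
python3 - <<'E'
from h import *
s=sense(); print(s["eef_pos"],s["contact_force"]); grab_frame("scene")
print([(np.round(x["box"]).tolist(),round(x["p"],2)) for x in boxes_of("scene","door")[:2]])
grab_frame("side"); print([(np.round(x["box"]).tolist(),round(x["p"],2)) for x in boxes_of("side","door")[:2]])
for f in(65,80,90):
    f=np.radians(f); print(proj("side",[[.6587-.175*np.cos(f),y,.073+.175*np.sin(f)] for y in(-.063,.207)]).round(1).tolist(),proj("scene",[[.6587-.175*np.cos(f),y,.073+.175*np.sin(f)] for y in(-.063,.207)]).round(1).tolist())
E
```

```text
[0.63469635 0.06776888 0.19031829] [-0.36308858 -0.14055125  0.26580689]
[([282.0, 124.0, 26.0, 140.0], 0.92)]
[([328.0, 131.0, 26.0, 92.0], 0.82), ([323.0, 119.0, 117.0, 124.0], 0.6)]
[[328.0, 175.7], [311.0, 130.3]] [[320.9, 127.9], [315.9, 249.9]]
[[345.3, 169.6], [325.1, 125.3]] [[300.3, 123.7], [292.3, 247.0]]
[[357.2, 167.8], [334.9, 124.0]] [[285.9, 122.6], [275.9, 246.0]]
```

Request:
drive_tool(commands=[[7, 0, 1.8, 0, 0, 0, 1], [14, 0, 4, 0, 0, 0, 1], [20, 0, 6, 0, 0, 0, 1], [24, 0, 7.5, 0, 0, 0, 1], [24, 0, 7.5, 0, 0, 0, 1]])

```text
time_s: 37.48
eef_pos: [0.6576, 0.0673, 0.192]
tool_rot: [[0.915, -0.02, 0.403], [-0.018, -1.0, -0.008], [0.403, 0.0, -0.915]]
contact_force: [-3.0, 0.0, -0.9]
opening: 0.0003
grasp_force: 1.5
```

Request:
drive_tool(commands=[[1.8, 0, 0.8, 0, 0, 0, 1], [3, 0, 1.3, 0, 0, 0, 1], [3, 0, 1.3, 0, 0, 0, 1]])

```text
time_s: 37.85
eef_pos: [0.6593, 0.0673, 0.1916]
tool_rot: [[0.916, -0.02, 0.401], [-0.018, -1.0, -0.008], [0.401, 0.0, -0.916]]
contact_force: [-6.8, 0.5, 2.0]
opening: 0.0003
grasp_force: 2.9
```

```bash
python3 - <<'E'
from h import *
s=sense(); print(s["eef_pos"],s["contact_force"]); grab_frame("scene")
print([(np.round(x["box"]).tolist(),round(x["p"],2)) for x in boxes_of("scene","door")[:2]])
grab_frame("side"); print([(np.round(x["box"]).tolist(),round(x["p"],2)) for x in boxes_of("side","door")[:2]])
E
```

```text
[0.65932918 0.06730648 0.19161341] [-6.80972232  0.49447646  1.95865407]
[([276.0, 125.0, 25.0, 142.0], 0.84)]
[([331.0, 132.0, 24.0, 92.0], 0.71)]
```

Request:
drive_tool(commands=[[-8, 0, -8, 0, 0, 0, 1], [-30, 0, -35, 0, 0, 0, 1], [-70, 0, -70, 0, 0, 0, 1], [-110, 0, -100, 0, 0, 0, 1], [-110, 0, -100, 0, 0, 0, 1]])

```text
time_s: 38.67
eef_pos: [0.5197, 0.0704, 0.2426]
tool_rot: [[0.912, -0.019, 0.411], [-0.018, -1.0, -0.008], [0.411, -0.0, -0.912]]
contact_force: [0.6, 0.9, 0.1]
opening: 0.0005
grasp_force: 0.0
```

Request:
drive_tool(commands=[[0, 0, 0, 0, 0, 0, 1], [0, 0, 0, 0, 0, 0, 1], [0, 0, 0, 0, 0, 0, 1], [0, 0, 0, 0, 0, 0, 1], [0, 0, 0, 0, 0, 0, 1]])

```text
time_s: 39.3
eef_pos: [0.521, 0.07, 0.2394]
tool_rot: [[0.914, -0.02, 0.405], [-0.018, -1.0, -0.008], [0.405, 0.0, -0.914]]
contact_force: [-0.4, 0.0, 0.5]
opening: 0.0002
grasp_force: 0.0
```

```bash
python3 - <<'E'
from h import *
s=sense(); print(s["eef_pos"],s["contact_force"])
for n in("scene","side"):
    grab_frame(n)
    for o in("door","tray","bone_long","bone_vertebra","bone_flat","jar_a","brush","spray"):
        print(n,o,[(np.round(x["box"]).tolist(),round(x["p"],2)) for x in boxes_of(n,o)[:4]])
E
```

```text
[0.52104461 0.07004357 0.23940457] [-0.40704301  0.01787633  0.49147176]
scene door [([274.0, 121.0, 30.0, 145.0], 0.79), ([267.0, 280.0, 28.0, 29.0], 0.38)]
scene tray []
scene bone_long [([212.0, 290.0, 36.0, 39.0], 0.8), ([385.0, 197.0, 12.0, 14.0], 0.69)]
scene bone_vertebra [([270.0, 279.0, 25.0, 28.0], 0.64)]
scene bone_flat []
scene jar_a [([298.0, 294.0, 31.0, 41.0], 0.89), ([293.0, 120.0, 19.0, 41.0], 0.77)]
scene brush [([310.0, 140.0, 64.0, 16.0], 0.81)]
scene spray [([267.0, 277.0, 26.0, 33.0], 0.72), ([262.0, 365.0, 91.0, 34.0], 0.42)]
side door []
side tray []
side bone_long [([235.0, 225.0, 27.0, 25.0], 0.72), ([244.0, 197.0, 28.0, 17.0], 0.7)]
side bone_vertebra []
side bone_flat [([290.0, 167.0, 33.0, 6.0], 0.53)]
side jar_a [([298.0, 156.0, 18.0, 27.0], 0.86), ([344.0, 235.0, 30.0, 37.0], 0.64)]
side brush [([265.0, 253.0, 84.0, 18.0], 0.58)]
side spray [([323.0, 148.0, 11.0, 39.0], 0.91), ([270.0, 279.0, 107.0, 31.0], 0.23)]
```

```bash
python3 - <<'E'
from h import *
a=grab_frame("scene"); h=cv2.cvtColor(a,cv2.COLOR_RGB2HSV)
m=((h[...,0]>8)&(h[...,0]<22)&(h[...,1]>70)).astype(np.uint8); m[:,:200]=0; m[:,290:]=0; m[:155]=0; m[265:]=0
n,_,st,ce=cv2.connectedComponentsWithStats(m); print([(st[i].tolist(),atz("scene",[ce[i]],.08)[0].round(3).tolist()) for i in range(1,n) if st[i][4]>15])
print(sign_off())
E
```

```text
[]
the job is handed in; nothing more can be done
None
```

I slid the tray home on its runners, swung the door up shut and handed the job in at about 39 s, with the robot clear of everything. The tray dropping behind the ramps is inferred from push force and travel. I didn't see all three bones in the tray after the push, and my last colour check through the clear walls found nothing.

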